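Change the tag-tape holders over from narrow to wide rolls

ROBOT

A 6-joint arm with a two-finger parallel gripper is mounted at the origin on a cart in front of the work surface, level with it; the furniture and walls round the work are solid. World frame = base frame: x ahead of the robot, y to its left, z up, the work surface at z = 0. Lengths are in m, angles in rad, forces in N, time in s.
With the tool pointing down it reaches from about 0.325 to 0.925 m from the base axis. Payload 3.1 kg.
Tool frame: the origin (TCP) lies midway between the tips of the shut fingers; the grasp point (between the pads) lies 19 mm behind it; z points along the fingers, y is the line along which they close (so a half turn about z gives the same grasp; the last joint's range is limited). The gripper opens to 85 mm and grips with 20 to 120 N. Pads are 22 mm wide; open, the fingers measure 114 mm over their backs; the gripper's body (76 mm by 85 mm) begins 54 mm behind the grasp point. The pads swing forward as they close: fully open they stand 13 mm farther back than shut.
Start: joints at [-1.338, 0.217, 1.613, -0, 1.311, -0.112], TCP at [0.211, -0.588, 0.231] pointing down, gripper open.
Joint ranges: [-2.75, 2.75], [-0.78, 2.1], [0.31, 2.55], [-1.13, 4.27], [0.13, 2.63], [-2.58, 2.58]. Speed limits (rad/s): [2.79, 2.79, 3.14, 3.14, 3.14, 3.14].

INTERFACE

Orientations are given as a unit quaternion [x, y, z, w].
In Python, from rig import sensors, eyes, order gives the robot as it stands.
- The arm moves only by the tool step_arm, never from a script. Its argument "deltas" is a list of rows, each an object with "linear": the shift along the tool's x, y, z in m, a list of three; "twist": the turn, a rotation vector about the tool's x, y, z in rad, a list of three. A call has 1 to 10 rows; each row shifts and turns the commanded pose from where the row before left it, along the tool's axes as they then stand; what a row does not reach is not made up. A row lasts 1/8 s, in which the tool goes at most 62.5 mm and 10.7 degrees, less where a joint would pass 70% of its speed; a pose out of reach is approached as far as the arm can. A call with a gripper value outside its range is refused whole. "hand" is the closure in counts, from 0 (fully open) to 255 (shut), set as the call begins (left out, the last holds). The fingers move at their own pace and stop on an object; "squeeze" is the grip in N (left out, the last holds). Time passes only in rows, so rows that do not move let the fingers close. It gives the time, the measured TCP pose, the force, the opening and the grip force at its end, in the units of the state.
- sensors.observe(): the state, without advancing time (a new reading comes with each control period).
- eyes.get_image(name): name is "scene" or "top"; returns the picture (384x512x3 uint8, red, green, blue); there is no depth.
- eyes.camera_params(name): a dict with "fx", "fy", "cx", "cy" (pixels), "view" (4x4, takes a point from world to camera coordinates). Camera axes: x right, y up, looking along -z (the intrinsics and any distortion apply to the point x, -y, -z); pixel columns grow to the right and rows downward; lengths in m; the calibration is good to about 2 mm. A picture is of the moment at which its call begins. camera_params takes no time and is no camera call.
- order.hand_in(): hands the job in; it is judged then, once.
Trained networks look in the newest picture that a camera, given by its name, has taken for a name from the list of things; names that differ only in an ending like _2 or _b are one class to them, and where a whole thing is asked for, a point or a joint stands for the part that bears it (a point fixed in the world has none). Each returns a list of dicts, best first, with "score" (0 to 1); they miss things now and then, are a little off and sometimes report something else, mostly with a low value. They report only what shows in the picture. A call takes as long as a camera call. They do not tell look-alikes from the thing itself.
- eyes.find_in(camera, target): "at" ([x, y, z] in m, in the coordinates of the camera as it stood for that picture, good to about 4 mm: the middle of the surface that is visible of it).
- eyes.outline_of(camera, target): "region" (384x512 bool, what is visible of it).
- eyes.spot_point(camera, target): "at" ([x, y, z] in m, in the coordinates of the camera as it stood for that picture, good to about 4 mm: a listed point, or the origin of a listed thing).
The state is a dict: "t": time; "joint_positions": joint angles; "qd": joint speeds; "joint_torque": joint torques, N m; "tcp_pos": TCP position; "ee_rot": TCP orientation; "force": force on the tool from outside, world axes, zero at the start; "ft_torque": the same for the moment, N m; "finger_gap": finger opening in m; "finger_force": force on a finger pad.
Only numpy, scipy, OpenCV 4.12 (cv2) and the standard library are available. Lean on these libraries where they do the work, as an engineer would, in place of code of your own. Each camera call takes 0.05 s, during which the arm holds its last target. There are 200 camera calls.

TASK

Change the garment-tag tape holders over from narrow to wide tape: squeeze the spent narrow spindle out of its holder and put it in the grey-blue bin behind the sink, slide the coloured grip of all three holders fully out to the wide end stop, and fit every fresh roll into the holder of its own colour by squeezing its sprung spindle between the two cups and letting it spring out so that both pins sit home. Leave the other things on the worktop where they are.

Things in the scene. Friction and masses are not known exactly. Their poses are not given: they have to be found in the camera images.
- holder_red: Tape holder with a red strip in front, fixed; base 84 (x) x 176 (y) x 12 mm. Origin: underside, z up, y along the cups' line. Two uprights 34 mm wide, 12 thick: light grey fixed one at -y (85 high), dark sliding one at +y. In each inner face a blind round cup, 16 mm wide, 6 deep, chamfered, at x=0, z=62 mm. Set to wide, inner faces at y=-59 and +59, cup bottoms at -65 and +65 mm
- slide_red (a joint): Width slide of the red holder: sliding upright along the holder's +y, 0 (narrow end stop, inner faces at y=-59 and +33 mm) to 0.026 m (wide end stop). About 5 N to move; stays where it is left
- red_grip (a point): Grip tab on top of the red holder's sliding upright, red: 10 mm thick along the holder's y, 26 wide along x, from 80 (top of the upright) to 110 mm above the worktop. This point: its middle, 96 mm above the worktop. Moves with the slide
- roll_red: Red tape roll (57 mm across, 29 wide) on a spring spindle, 180 g; may be absent. Two dark square flanges, 60 mm, 4 thick, outer faces at y=-33 and +33 mm; a pin 11 mm thick with round tip stands 34 mm out of each. y: along the axis to the sprung end; origin on the axis, 30 mm up as it lies. Squeeze the flanges above the pins (fingertips 8 to 15 mm over the axis)
- roll_red_plunger (a joint): How far the sprung flange and pin of the red roll are pushed in along -y: 0 (free: flange faces 66 mm apart, 134 mm over the pins; 3 N) to 0.024 m (hard stop: 42 and 110 mm; 11 N). Springs back when let go. About 0.004 when seated in a holder set to wide
- holder_blue: Tape holder with a dark blue strip in front, fixed; base 84 (x) x 176 (y) x 12 mm. Origin: underside, z up, y along the cups' line. Two uprights 34 mm wide, 12 thick: light grey fixed one at -y (85 high), dark sliding one at +y. In each inner face a blind round cup, 16 mm wide, 6 deep, chamfered, at x=0, z=62 mm. Set to wide, inner faces at y=-59 and +59, cup bottoms at -65 and +65 mm
- slide_blue (a joint): Width slide of the dark blue holder: sliding upright along the holder's +y, 0 (narrow end stop, inner faces at y=-59 and +33 mm) to 0.026 m (wide end stop). About 5 N to move; stays where it is left
- blue_grip (a point): Grip tab on top of the dark blue holder's sliding upright, dark blue: 10 mm thick along the holder's y, 26 wide along x, from 80 (top of the upright) to 110 mm above the worktop. This point: its middle, 96 mm above the worktop. Moves with the slide
- roll_blue: Dark blue tape roll (57 mm across, 29 wide) on a spring spindle, 180 g; may be absent. Two dark square flanges, 60 mm, 4 thick, outer faces at y=-33 and +33 mm; a pin 11 mm thick with round tip stands 34 mm out of each. y: along the axis to the sprung end; origin on the axis, 30 mm up as it lies. Squeeze the flanges above the pins (fingertips 8 to 15 mm over the axis)
- roll_blue_plunger (a joint): How far the sprung flange and pin of the dark blue roll are pushed in along -y: 0 (free: flange faces 66 mm apart, 134 mm over the pins; 3 N) to 0.024 m (hard stop: 42 and 110 mm; 11 N). Springs back when let go. About 0.004 when seated in a holder set to wide
- holder_green: Tape holder with a dark green strip in front, fixed; base 84 (x) x 176 (y) x 12 mm. Origin: underside, z up, y along the cups' line. Two uprights 34 mm wide, 12 thick: light grey fixed one at -y (85 high), dark sliding one at +y. In each inner face a blind round cup, 16 mm wide, 6 deep, chamfered, at x=0, z=62 mm. Set to wide, inner faces at y=-59 and +59, cup bottoms at -65 and +65 mm
- slide_green (a joint): Width slide of the dark green holder: sliding upright along the holder's +y, 0 (narrow end stop, inner faces at y=-59 and +33 mm) to 0.026 m (wide end stop). About 5 N to move; stays where it is left
- green_grip (a point): Grip tab on top of the dark green holder's sliding upright, dark green: 10 mm thick along the holder's y, 26 wide along x, from 80 (top of the upright) to 110 mm above the worktop. This point: its middle, 96 mm above the worktop. Moves with the slide
- roll_green: Dark green tape roll (57 mm across, 29 wide) on a spring spindle, 180 g; may be absent. Two dark square flanges, 60 mm, 4 thick, outer faces at y=-33 and +33 mm; a pin 11 mm thick with round tip stands 34 mm out of each. y: along the axis to the sprung end; origin on the axis, 30 mm up as it lies. Squeeze the flanges above the pins (fingertips 8 to 15 mm over the axis)
- roll_green_plunger (a joint): How far the sprung flange and pin of the dark green roll are pushed in along -y: 0 (free: flange faces 66 mm apart, 134 mm over the pins; 3 N) to 0.024 m (hard stop: 42 and 110 mm; 11 N). Springs back when let go. About 0.004 when seated in a holder set to wide
- spent: Bare spent spindle of a narrow roll, 90 g, cardboard core: like the fresh ones, same flanges and pins, but flange faces at y=-19 and +19 mm, 106 mm over the pins when free; 18 and 86 mm when squeezed to the stop (6.5 N). At the start it sits in one holder set to narrow, midway between its uprights. Origin on its axis midway between the flanges, y along the axis to the sprung end
- core_bin: Open grey-blue plastic bin for spent spindles behind the sink, 115 (x) x 165 (y) x 45 mm, walls and floor 4 mm; fixed. Origin: centre of its underside
- tap_spout (a point): Foremost point of the fixed wall tap, which juts over the back of the sink: from here back to the wall, 60 mm wide in y, 130 to 245 mm above the worktop. Pass in front of it
- sewing_tin: Green sewing tin 93 x 133 x 55 mm; stays where it is. Origin: centre of its underside
- soap_pump: Brown soap pump bottle, 185 mm high, behind the sink on the right; stays where it is. Origin: centre of its underside
Things that resemble listed ones, but are neither listed nor needed, are in the scene too. Leave any yellow look-alike of the holder_green alone.

How it is judged:
At the end, for the whole second after the job is handed in: Spent spindle at rest inside the bin; all slides within 3 mm of the wide stop; each fresh roll present sits at rest between the cups of its colour (either way round): axis within 5 mm and 0.06 rad of the cups' line, centred within 6 mm, sprung end pushed in under 8 mm (x of roll_red in the frame of holder_red between -0.005 and 0.005 m and y of roll_red in the frame of holder_red between -0.006 and 0.006 m and z of roll_red in the frame of holder_red between 0.0565 and 0.0675 m and angle between the y axis of roll_red and the y axis of holder_red, either way round below 0.06 rad and value of joint each of roll_red_plunger, roll_blue_plunger, roll_green_plunger below 0.008 m and linear speed of each of roll_red, roll_blue, roll_green, spent below 0.02 m/s and value of joint each of slide_red, slide_blue, slide_green above 0.023 m and x of roll_blue in the frame of holder_blue between -0.005 and 0.005 m and y of roll_blue in the frame of holder_blue between -0.006 and 0.006 m and z of roll_blue in the frame of holder_blue between 0.0565 and 0.0675 m and angle between the y axis of roll_blue and the y axis of holder_blue, either way round below 0.06 rad and x of roll_green in the frame of holder_green between -0.005 and 0.005 m and y of roll_green in the frame of holder_green between -0.006 and 0.006 m and z of roll_green in the frame of holder_green between 0.0565 and 0.0675 m and angle between the y axis of roll_green and the y axis of holder_green, either way round below 0.06 rad and x of spent in the frame of core_bin between -0.052 and 0.052 m and y of spent in the frame of core_bin between -0.077 and 0.077 m and height (world z) of spent below 0.055 m); the robot touches nothing.
It fails at once if green sewing tin 93 x 133 x 55 mm shoved more than 4 cm (distance of sewing_tin from where it was at the start of the episode above 0.04 m).
It fails at once if brown soap pump bottle shoved more than 4 cm (distance of soap_pump from where it was at the start of the episode above 0.04 m).
Of roll_red, roll_blue, roll_green only 2 to 3 are there at a start; the rules pass over those that are not, and their reading is None.
At some moment in a run one of roll_red, roll_blue, roll_green may be knocked a few centimetres aside while the robot is not near it.
It also fails if it takes over 210 s, if anything falls off the work surface, if the arm or the gripper's body presses on something with over 40 N, if the wrist force passes 120 N, or if a joint passes its speed limit or range.

## Working session

There is one attempt and no reset: what is moved stays moved. The work goes in short steps, Python scripts to look and compute and a tool call to move; the robot and the scene stay as the last step left them, time stands still between calls to the robot, and variables do not carry over. Pictures are saved under pics/ and viewed, at most 14 in all, crops included, and the job is handed in when it is done.

Besides the shell and the picture viewer there is one more tool, called after ">>>" as a command line: name --argument value ..., lists and objects as JSON in quotes. step_arm: Moves the arm, as the interface text tells. Its arguments: {"type":"object","properties":{"deltas":{"type":"array"},"hand":{"type":"number"},"squeeze":{"type":"number"}},"required":["deltas"]}

```bash
ls; mkdir -p pics; cat > h.py <<'E'
import numpy as np, cv2
from rig import sensors, eyes, order
from scipy.spatial.transform import Rotation as R
def cam2w(c,p):
    V=np.array(eyes.camera_params(c)["view"]); return (np.linalg.inv(V)@np.r_[p,1])[:3]
def proj(c,p):
    k=eyes.camera_params(c); q=np.array(k["view"])@np.r_[p,1]
    return k["fx"]*q[0]/-q[2]+k["cx"], k["fy"]*-q[1]/-q[2]+k["cy"]
def pix2w(c,u,v,z):
    k=eyes.camera_params(c); T=np.linalg.inv(np.array(k["view"]))
    d=T[:3,:3]@np.array([(u-k["cx"])/k["fx"],-(v-k["cy"])/k["fy"],-1]); o=T[:3,3]
    return o+d*(z-o[2])/d[2]
def snap(c,n,box=None,s=1):
    im=eyes.get_image(c)
    i=im if box is None else im[box[1]:box[3],box[0]:box[2]]
    i=cv2.resize(i,None,fx=s,fy=s,interpolation=cv2.INTER_CUBIC)
    cv2.imwrite(f"pics/{n}.png",i[:,:,::-1]); return im
def st():
    s=sensors.observe(); print("t",s["t"],"tcp",np.round(s["tcp_pos"],4),"rot",np.round(s["ee_rot"],4),"gap",s["finger_gap"],"F",np.round(s["force"],1),"ff",s["finger_force"]); return s
E
python3 - <<'E'
from h import *
s=st(); print(R.from_quat(s["ee_rot"]).as_matrix().round(3))
snap("scene","s0",None,1.5); snap("top","t0",None,1.5)
for c in("scene","top"):
    k=eyes.camera_params(c);print(c,k)
E
```

```text
pics
t 0.0 tcp [ 0.2111 -0.5874  0.2299] rot [ 9.852e-01  1.716e-01 -1.000e-04 -1.200e-03] gap 0.08546910662337226 F [-0.2 -0.5 -0.3] ff 0.0
[[ 0.941  0.338 -0.001]
 [ 0.338 -0.941  0.002]
 [ 0.    -0.002 -1.   ]]
scene {'fx': 388.84380681567717, 'fy': 388.84380681567717, 'cx': 251.0012815206327, 'cy': 190.93635236507038, 'view': array([[ 0.8746409 , -0.4847076 ,  0.00786375, -0.54406627],
       [ 0.24260502,  0.45170262,  0.85854968, -0.16914962],
       [-0.41969763, -0.74901488,  0.51267008, -1.4560065 ],
       [ 0.        ,  0.        ,  0.        ,  1.        ]])}
top {'fx': 456.57906829534096, 'fy': 456.57906829534096, 'cx': 251.00025656787673, 'cy': 191.8819837873666, 'view': array([[ 0.1172228 , -0.99297346,  0.01620255, -0.2723538 ],
       [ 0.82129561,  0.10610244,  0.56054955, -0.49546452],
       [-0.55832996, -0.0524021 ,  0.82796237, -1.72112522],
       [ 0.        ,  0.        ,  0.        ,  1.        ]])}
```

View pics/s0.png

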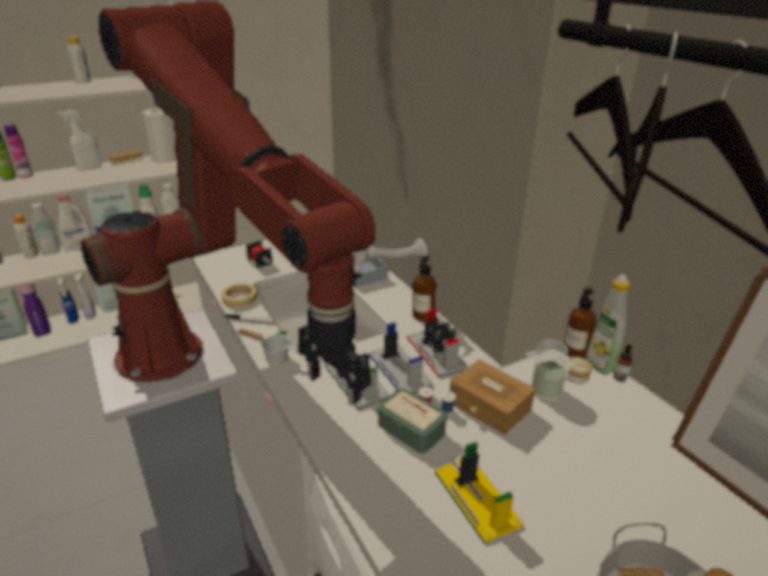

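View pics/t0.png

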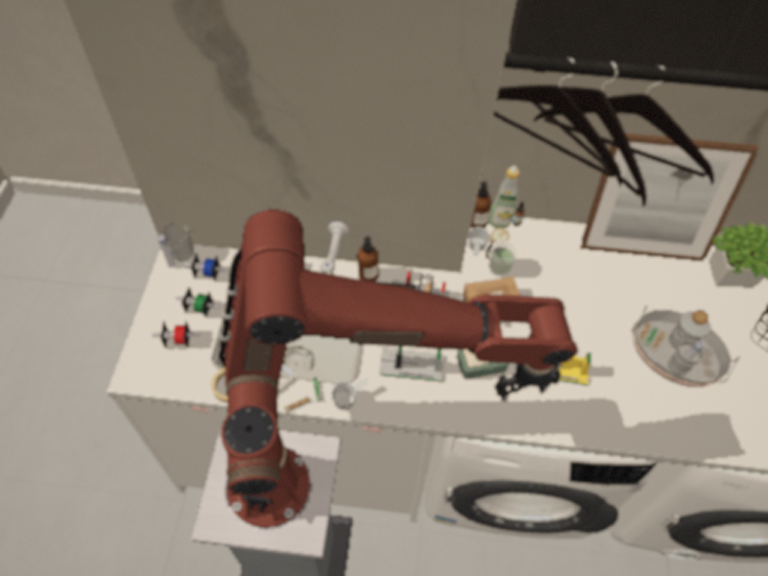

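```bash
python3 - <<'E'
from h import *
for c in("scene","top"):
    eyes.get_image(c)
    for n in "holder_red holder_blue holder_green red_grip blue_grip green_grip roll_red roll_blue roll_green spent core_bin tap_spout".split():
        for d in eyes.spot_point(c,n)[:3]: print(c,n,round(d["score"],2),cam2w(c,d["at"]).round(4), np.round(proj(c,cam2w(c,d["at"]))))
st()
E
```

```text
scene holder_red 0.67 [ 6.140e-01 -3.269e-01 -1.000e-04] [291. 235.]
scene holder_red 0.4 [ 0.4957 -0.2936  0.0995] [260. 218.]
scene holder_blue 0.72 [ 0.4955 -0.3418  0.0012] [266. 247.]
scene holder_green 0.81 [ 0.3821 -0.3307 -0.0018] [237. 255.]
scene holder_green 0.79 [ 0.4331 -0.7368 -0.0021] [320. 334.]
scene red_grip 0.55 [ 0.6166 -0.2912  0.0952] [288. 210.]
scene blue_grip 0.55 [ 0.4978 -0.2962  0.1002] [261. 218.]
scene green_grip 0.54 [ 0.4293 -0.6931  0.0921] [312. 300.]
scene roll_red 0.78 [0.3813 0.3435 0.0285] [172. 169.]
scene spent 0.59 [ 0.6096 -0.3419  0.0606] [293. 225.]
scene spent 0.25 [ 0.4187 -0.5213  0.0044] [275. 285.]
scene core_bin 0.63 [ 0.6364  0.1382 -0.0029] [239. 181.]
top holder_red 0.66 [ 0.6086 -0.3283 -0.0045] [279. 199.]
top holder_green 0.92 [ 0.4288 -0.7369 -0.0027] [372. 245.]
top holder_green 0.71 [ 0.3834 -0.3347 -0.0011] [276. 243.]
top red_grip 0.58 [ 0.6177 -0.2888  0.0983] [271. 183.]
top red_grip 0.17 [0.62   0.3138 0.0282] [138. 178.]
top green_grip 0.57 [ 0.3838 -0.2927  0.0983] [267. 231.]
top roll_blue 0.7 [0.6217 0.318  0.0241] [137. 178.]
top roll_green 0.7 [0.4927 0.3125 0.026 ] [131. 202.]
top spent 0.58 [ 0.6071 -0.3377  0.0585] [282. 192.]
t 1.4 tcp [ 0.2113 -0.5882  0.2313] rot [0.9852 0.1715 0.     0.    ] gap 0.08541512249457996 F [0.7 0.1 0.3] ff 0.0
```

>>> step_arm --deltas '[{"linear":[0,0,-0.05],"twist":[0,0,0.1725]},{"linear":[0,0,-0.05],"twist":[0,0,0.1725]},{"linear":[0.022,-0.055,0],"twist":[0,0,0]},{"linear":[0.022,-0.055,0],"twist":[0,0,0]},{"linear":[0.022,-0.055,0],"twist":[0,0,0]},{"linear":[0.022,-0.055,0],"twist":[0,0,0]},{"linear":[0.022,-0.055,0],"twist":[0,0,0]},{"linear":[0.022,-0.055,0],"twist":[0,0,0]},{"linear":[0.022,-0.055,0],"twist":[0,0,0]},{"linear":[0.022,-0.055,0],"twist":[0,0,0]}]'

```text
t: 2.65
tcp_pos: [0.3878, -0.1465, 0.3317]
ee_rot: [1.0, -0.0, 0.001, 0.0]
force: [1.8, -0.1, -0.1]
finger_gap: 0.0852
finger_force: 0.0
```

```bash
python3 - <<'E'
from h import *
st()
im=snap("top","t1",(80,130,340,290),3); snap("scene","s1",(120,120,360,300),3)
for c in("scene","top"):
    for n in "holder_red holder_blue holder_green red_grip blue_grip green_grip roll_red roll_blue roll_green spent core_bin tap_spout".split():
        for d in eyes.spot_point(c,n)[:2]: print(c,n,round(d["score"],2),cam2w(c,d["at"]).round(4), np.round(proj(c,cam2w(c,d["at"]))))
E
```

```text
t 2.65 tcp [ 0.3878 -0.1465  0.3317] rot [ 1.e+00 -4.e-04  7.e-04  4.e-04] gap 0.08524947820106597 F [ 1.8 -0.1 -0.1] ff 0.0
scene holder_red 0.83 [ 0.6126 -0.325   0.002 ] [291. 235.]
scene holder_blue 0.6 [ 0.4981 -0.3431  0.0014] [267. 247.]
scene holder_green 0.71 [ 0.3852 -0.3317  0.0032] [238. 254.]
scene holder_green 0.61 [ 4.351e-01 -7.319e-01 -7.000e-04] [319. 332.]
scene red_grip 0.63 [ 0.6165 -0.2929  0.0955] [288. 210.]
scene blue_grip 0.71 [ 0.4966 -0.2919  0.0993] [260. 218.]
scene green_grip 0.89 [ 0.4314 -0.6934  0.0969] [313. 298.]
scene green_grip 0.74 [ 0.3873 -0.2867  0.0984] [232. 225.]
scene roll_red 0.66 [0.3846 0.3439 0.0285] [173. 169.]
scene roll_red 0.49 [ 0.4191 -0.5188  0.0013] [274. 285.]
scene roll_blue 0.77 [0.6222 0.3127 0.0314] [221. 161.]
scene roll_green 0.53 [0.4939 0.3117 0.0327] [197. 166.]
scene roll_green 0.53 [ 0.4173 -0.5215  0.0027] [274. 285.]
scene spent 0.67 [ 0.6105 -0.3383  0.0619] [293. 224.]
scene core_bin 0.59 [ 0.6343  0.1385 -0.0048] [239. 182.]
scene tap_spout 0.6 [ 0.481  -0.0724  0.1833] [229. 172.]
top holder_red 0.95 [ 6.113e-01 -3.279e-01 -3.000e-04] [279. 198.]
top holder_red 0.41 [0.6234 0.3187 0.0257] [137. 178.]
top holder_blue 0.89 [ 0.4932 -0.3444 -0.0016] [280. 221.]
top holder_blue 0.32 [ 4.146e-01 -5.264e-01  4.000e-04] [322. 242.]
top holder_green 0.8 [ 0.3823 -0.3332  0.0008] [276. 243.]
top holder_green 0.74 [ 4.282e-01 -7.339e-01 -7.000e-04] [371. 245.]
top red_grip 0.6 [ 0.6155 -0.2888  0.0934] [271. 185.]
top blue_grip 0.46 [ 0.4966 -0.2915  0.0958] [269. 207.]
top green_grip 0.63 [ 0.3823 -0.2909  0.0975] [267. 231.]
top green_grip 0.58 [ 0.4293 -0.6942  0.0957] [367. 232.]
top roll_blue 0.45 [0.6214 0.3187 0.0237] [137. 178.]
top spent 0.53 [ 0.6096 -0.3403  0.0586] [283. 191.]
top tap_spout 0.67 [ 0.4812 -0.0684  0.178 ] [215. 194.]
```

View pics/t1.png

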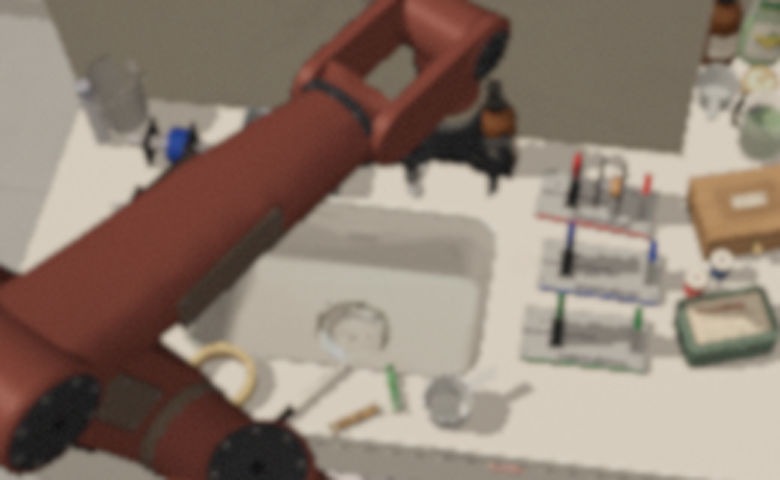

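View pics/s1.png

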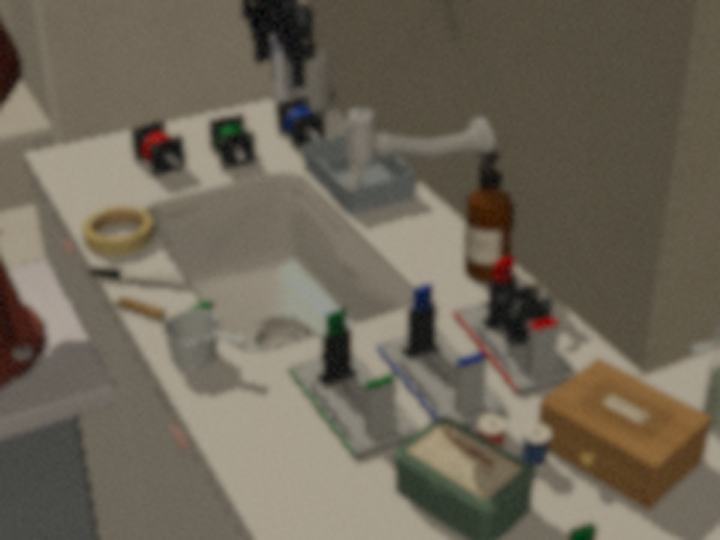

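```bash
cat > yaw.py <<'E'
from h import *
def strip(c,im,name,cen,z=0.008):
    # colour mask of strip on the front face of base, within window around front edge
    hsv=cv2.cvtColor(im,cv2.COLOR_RGB2HSV).astype(int); h,s,v=hsv[...,0],hsv[...,1],hsv[...,2]
    m={"red":((h<10)|(h>170))&(s>70),"blue":(h>100)&(h<135)&(s>55),"green":(h>50)&(h<95)&(s>40)}[name]
    P=[]
    for r,q in zip(*np.nonzero(m)):
        w=pix2w(c,q,r,z)
        if abs(w[1]-cen[1])<.1 and -.06<w[0]-cen[0]<-.028: P.append(list(w[:2])+[s[r,q]])
    P=np.array(P)
    if len(P)<8: return len(P)
    for _ in range(3):
        k=np.polyfit(P[:,1],P[:,0],1,w=P[:,2]); e=P[:,0]-np.polyval(k,P[:,1]); P=P[abs(e)<max(2.0*e.std(),.001)]
    return len(P),"slope dx/dy",round(k[0],4),"yspan",P[:,1].min().round(4),P[:,1].max().round(4),"x at cen",np.polyval(k,cen[1]).round(4)
E
python3 - <<'E'
from yaw import *
C=dict(red=(.612,-.327),blue=(.4955,-.343),green=(.3835,-.3325))
for c in("top","scene"):
    im=eyes.get_image(c)
    for n in C: print(c,n,strip(c,im,n,C[n]))
# tap triangulation
def ray(c,u,v):
    a=pix2w(c,u,v,0);b=pix2w(c,u,v,.3);return a,(b-a)/np.linalg.norm(b-a)
for s,t in (((240,158),(219,178)),((281,163),(225,152))):
    a,d=ray("scene",*s);b,e=ray("top",*t)
    x=np.linalg.lstsq(np.c_[d,-e],b-a,rcond=None)[0]; print((a+d*x[0]).round(3),(b+e*x[1]).round(3))
for d in eyes.find_in("scene","spent")+eyes.find_in("top","spent"): print(d)
for n in("red","blue","green"):
  for d in eyes.spot_point("scene","roll_"+n)+eyes.spot_point("scene","soap_pump"): print(n,d["score"],cam2w("scene",d["at"]).round(4))
E
```

```text
Traceback (most recent call last):
  File "yaw.py", line 8, in strip
    w=pix2w(c,q,r,z)
  File "h.py", line 10, in pix2w
    k=eyes.camera_params(c); T=np.linalg.inv(np.array(k["view"]))
ValueError: time passes only in moves, steps and waits
```

```bash
sed -i 's/^def cam2w/CP={c:eyes.camera_params(c) for c in ("scene","top")}\ndef cam2w/; s/eyes.camera_params(c)\["view"\]/CP[c]["view"]/; s/k=eyes.camera_params(c)/k=CP[c]/' h.py
python3 - <<'E'
from yaw import *
st()
C=dict(red=(.612,-.327),blue=(.4955,-.343),green=(.3835,-.3325))
for c in("top","scene"):
    im=eyes.get_image(c)
    for n in C: print(c,n,strip(c,im,n,C[n]))
def ray(c,u,v):
    a=pix2w(c,u,v,0);b=pix2w(c,u,v,.3);return a,(b-a)/np.linalg.norm(b-a)
for s,t in (((240,158),(219,178)),((281,163),(225,152))):
    a,d=ray("scene",*s);b,e=ray("top",*t)
    x=np.linalg.lstsq(np.c_[d,-e],b-a,rcond=None)[0]; print((a+d*x[0]).round(3),(b+e*x[1]).round(3))
for c in("scene","top"):
  for n in("roll_red","roll_blue","roll_green","soap_pump","tap_spout"):
    for d in eyes.spot_point(c,n): print(c,n,round(d["score"],2),cam2w(c,d["at"]).round(4))
E
```

```text
t 4.0 tcp [ 0.3874 -0.1482  0.3313] rot [ 1. -0.  0.  0.] gap 0.08538713000050067 F [ 0.3  0.3 -0.9] ff 0.0
top red (33, 'slope dx/dy', np.float64(0.0977), 'yspan', np.float64(-0.3894), np.float64(-0.264), 'x at cen', np.float64(0.5698))
top blue 0
top green 0
scene red (68, 'slope dx/dy', np.float64(0.1053), 'yspan', np.float64(-0.4015), np.float64(-0.2394), 'x at cen', np.float64(0.5717))
scene blue 0
scene green 1
[ 0.526 -0.082  0.239] [ 0.521 -0.081  0.235]
[ 0.721 -0.076  0.168] [ 0.713 -0.074  0.162]
scene roll_red 0.72 [0.3831 0.3415 0.0274]
scene roll_red 0.39 [ 0.6185 -0.2904  0.0985]
scene roll_blue 0.53 [ 0.4964 -0.296   0.1018]
scene roll_blue 0.48 [0.6216 0.3146 0.0362]
scene roll_blue 0.19 [ 4.969e-01 -3.424e-01 -3.000e-04]
scene roll_green 0.66 [ 0.611  -0.3415  0.0614]
scene roll_green 0.46 [0.4934 0.31   0.0355]
scene roll_green 0.19 [ 0.6744 -0.1697  0.0021]
scene soap_pump 0.58 [ 0.6728 -0.1668  0.0024]
scene tap_spout 0.82 [ 0.4824 -0.0739  0.1808]
scene tap_spout 0.53 [0.4962 0.3084 0.0331]
scene tap_spout 0.46 [ 0.6123 -0.3278 -0.0013]
top roll_blue 0.71 [0.6206 0.3166 0.0282]
top soap_pump 0.51 [ 0.6675 -0.1713 -0.0013]
top soap_pump 0.34 [ 0.3855 -0.3357 -0.0024]
```

```bash
python3 - <<'E'
from h import *
C=dict(red=(.612,-.327),blue=(.4955,-.343),green=(.3835,-.3325))
ch=dict(red=lambda f:f[...,0]-f[...,1:].mean(2),blue=lambda f:f[...,2]-f[...,:2].mean(2),green=lambda f:f[...,1]-(f[...,0]+f[...,2])/2)
for c in("top","scene"):
    im=eyes.get_image(c).astype(float)
    for n,(x0,y0) in C.items():
        e=ch[n](im); Q=[]
        for y in np.arange(y0-.075,y0+.076,.005):
            xs=np.arange(x0-.062,x0-.022,.001)
            val=np.array([cv2.getRectSubPix(e.astype(np.float32),(1,1),proj(c,[x,y,.008]))[0,0] for x in xs])
            val-=np.median(val); w=np.clip(val-.4*val.max(),0,None)
            if val.max()>8: Q.append((y,(w*xs).sum()/w.sum()))
        Q=np.array(Q)
        if len(Q)>5:
            for _ in range(3):
                k=np.polyfit(Q[:,1-1],Q[:,1],1); r=Q[:,1]-np.polyval(k,Q[:,0]); Q=Q[abs(r)<=max(2*r.std(),.0015)]
            print(c,n,len(Q),k.round(4),"x at y0",np.polyval(k,y0).round(4),"res",r.std().round(4))
        else: print(c,n,len(Q))
E
```

```text
top red 29 [0.1018 0.6031] x at y0 0.5698 res 0.0006
top blue 29 [0.0325 0.4659] x at y0 0.4548 res 0.0006
top green 23 [-0.0068  0.3399] x at y0 0.3422 res 0.0006
scene red 31 [0.1033 0.6049] x at y0 0.5712 res 0.0005
scene blue 27 [0.0255 0.4648] x at y0 0.4561 res 0.0005
scene green 31 [-0.0033  0.3422] x at y0 0.3433 res 0.0003
```

>>> step_arm --deltas '[{"linear":[0,0.048,0],"twist":[0,0,0]},{"linear":[0,0.048,0],"twist":[0,0,0]},{"linear":[0,0.048,0],"twist":[0,0,0]},{"linear":[0,0.048,0],"twist":[0,0,0]},{"linear":[0.045,0,0.022],"twist":[0,0,0]},{"linear":[0.045,0,0.022],"twist":[0,0,0]},{"linear":[0.045,0,0.022],"twist":[0,0,0]},{"linear":[0.045,0,0.022],"twist":[0,0,0]},{"linear":[0.044,0,0.022],"twist":[0,0,0]},{"linear":[0,0,0],"twist":[0,0,0.102]}]' --hand 105

```text
t: 5.95
tcp_pos: [0.6123, -0.3385, 0.2159]
ee_rot: [0.999, -0.051, -0.003, -0.002]
force: [-1.3, 0.6, -0.1]
finger_gap: 0.0498
finger_force: 0.0
```

```bash
python3 - <<'E'
from h import *
s=st(); print(R.from_quat(s["ee_rot"]).as_matrix().round(3))
snap("scene","s2",(200,140,360,260),4)
for c in("scene",):
  for n in("spent","holder_red","red_grip"):
    for d in eyes.spot_point(c,n): print(c,n,round(d["score"],2),cam2w(c,d["at"]).round(4))
E
```

```text
t 5.95 tcp [ 0.6123 -0.3385  0.2159] rot [ 0.9987 -0.0513 -0.0028 -0.0021] gap 0.04981952570560846 F [-1.3  0.6 -0.1] ff 0.0
[[ 0.995 -0.103 -0.005]
 [-0.103 -0.995  0.004]
 [-0.006 -0.004 -1.   ]]
scene spent 0.68 [ 0.6119 -0.3379  0.0615]
scene holder_red 0.72 [ 0.612  -0.3256  0.001 ]
scene red_grip 0.61 [ 0.6191 -0.289   0.0965]
```

View pics/s2.png

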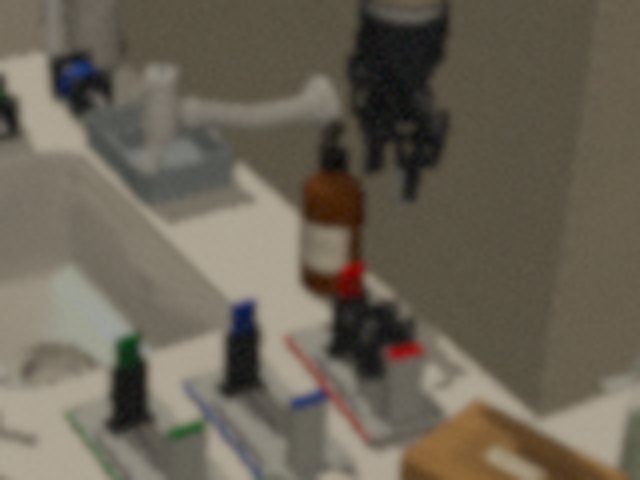

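>>> step_arm --deltas '[{"linear":[0,0,0.04],"twist":[0,0,0]},{"linear":[0,0,0.04],"twist":[0,0,0]},{"linear":[0,0,0.03],"twist":[0,0,0]},{"linear":[0,0,0],"twist":[0,0,0]},{"linear":[0,0,0],"twist":[0,0,0]}]'

```text
t: 6.78
tcp_pos: [0.6122, -0.3413, 0.1137]
ee_rot: [0.999, -0.051, 0.001, 0.001]
force: [0.3, 0.7, 0.4]
finger_gap: 0.0503
finger_force: 0.0
```

```bash
python3 - <<'E'
from h import *
s=st()
snap("scene","s3",(240,160,360,260),6)
E
```

```text
t 6.775 tcp [ 0.6122 -0.3413  0.1137] rot [ 9.987e-01 -5.100e-02  1.400e-03  9.000e-04] gap 0.05029480517109932 F [0.3 0.7 0.4] ff 0.0
```

View pics/s3.png

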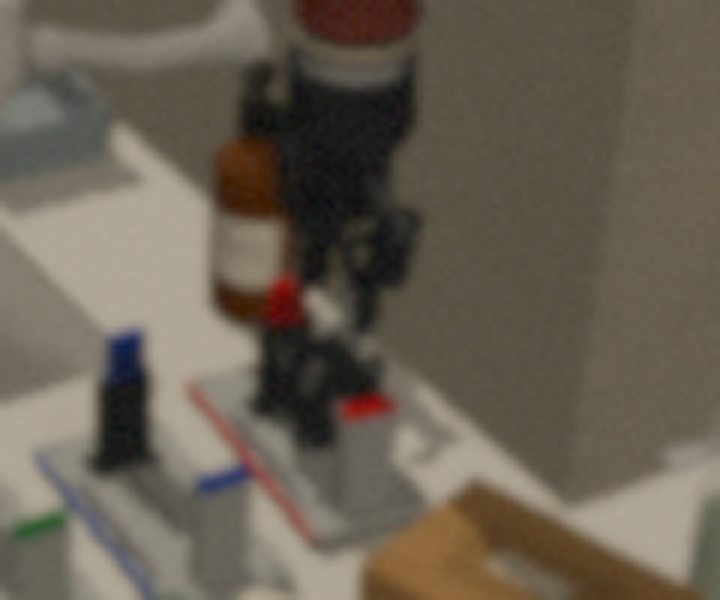

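>>> step_arm --deltas '[{"linear":[0,0,0.014],"twist":[0,0,0]},{"linear":[0,0,0.013],"twist":[0,0,0]},{"linear":[0,0,0.013],"twist":[0,0,0]},{"linear":[0,0,0],"twist":[0,0,0]}]'

```text
t: 7.32
tcp_pos: [0.6098, -0.3392, 0.0685]
ee_rot: [0.999, -0.051, -0.002, -0.001]
force: [0.0, 0.7, -0.1]
finger_gap: 0.0503
finger_force: 0.0
```

>>> step_arm --deltas '[{"linear":[0,0,0],"twist":[0,0,0]},{"linear":[0,0,0],"twist":[0,0,0]},{"linear":[0,0,0],"twist":[0,0,0]},{"linear":[0,0,0],"twist":[0,0,0]},{"linear":[0,0,0],"twist":[0,0,0]},{"linear":[0,0,0],"twist":[0,0,0]}]' --hand 255 --squeeze 30

```text
t: 8.07
tcp_pos: [0.6113, -0.3403, 0.0713]
ee_rot: [0.999, -0.051, 0.0, -0.0]
force: [-0.3, 0.1, -1.0]
finger_gap: 0.0163
finger_force: 34.1
```

>>> step_arm --deltas '[{"linear":[0,0,-0.02],"twist":[0,0,0]},{"linear":[0,0,-0.04],"twist":[0,0,0]},{"linear":[0,0,-0.05],"twist":[0,0,0]},{"linear":[0,0,-0.05],"twist":[0,0,0]},{"linear":[0,0,-0.03],"twist":[0,0,-0.102]},{"linear":[-0.05,0,0],"twist":[0,0,0]},{"linear":[-0.055,0,0],"twist":[0,0,0]},{"linear":[-0.055,0,0],"twist":[0,0,0]},{"linear":[-0.05,0,0],"twist":[0,0,0]},{"linear":[0,-0.03,0],"twist":[0,0,0]}]'

```text
t: 9.32
tcp_pos: [0.3986, -0.3116, 0.263]
ee_rot: [1.0, -0.003, 0.0, 0.001]
force: [1.0, 0.1, -1.5]
finger_gap: 0.0165
finger_force: 34.1
```

>>> step_arm --deltas '[{"linear":[0,-0.05,0],"twist":[0,0,0]},{"linear":[0,-0.05,0],"twist":[0,0,0]},{"linear":[0,-0.05,0],"twist":[0,0,0]},{"linear":[0,-0.05,0],"twist":[0,0,0]},{"linear":[0,-0.05,0],"twist":[0,0,0]},{"linear":[0,-0.05,0],"twist":[0,0,0]},{"linear":[0,-0.05,0],"twist":[0,0,0]},{"linear":[0,-0.05,0],"twist":[0,0,0]},{"linear":[0,-0.04,0],"twist":[0,0,0]},{"linear":[0,0,0],"twist":[0,0,0]}]'

```text
t: 10.58
tcp_pos: [0.4014, 0.1319, 0.263]
ee_rot: [1.0, 0.002, 0.001, -0.0]
force: [-0.8, -1.0, -0.7]
finger_gap: 0.0164
finger_force: 34.1
```

```bash
python3 - <<'E'
from h import *
s=st()
for n in("core_bin","spent","tap_spout","red_grip"):
    for d in (eyes.get_image("scene") is None) or eyes.spot_point("scene",n): print(n,round(d["score"],2),cam2w("scene",d["at"]).round(4))
E
```

```text
t 10.575 tcp [0.4014 0.1319 0.263 ] rot [ 1.0e+00  2.3e-03  1.3e-03 -4.0e-04] gap 0.016394473201959244 F [-0.8 -1.  -0.7] ff 34.05257999897003
core_bin 0.64 [ 0.6357  0.1389 -0.0029]
spent 0.44 [0.4016 0.1433 0.2535]
tap_spout 0.74 [ 0.4822 -0.0725  0.1846]
red_grip 0.62 [ 0.6162 -0.2935  0.0953]
```

>>> step_arm --deltas '[{"linear":[0.055,-0.002,0],"twist":[0,0,0]},{"linear":[0.06,-0.002,0],"twist":[0,0,0]},{"linear":[0.06,-0.002,0],"twist":[0,0,0]},{"linear":[0.06,0,0],"twist":[0,0,0]},{"linear":[0,0,0.05],"twist":[0,0,0]},{"linear":[0,0,0.05],"twist":[0,0,0]},{"linear":[0,0,0.05],"twist":[0,0,0]},{"linear":[0,0,0.04],"twist":[0,0,0]},{"linear":[0,0,0.018],"twist":[0,0,0]},{"linear":[0,0,0],"twist":[0,0,0]}]'

```text
t: 12.22
tcp_pos: [0.6355, 0.1351, 0.0519]
ee_rot: [1.0, -0.0, -0.002, 0.0]
force: [-0.2, -0.3, -0.6]
finger_gap: 0.0166
finger_force: 34.0
```

>>> step_arm --deltas '[{"linear":[0,0,0],"twist":[0,0,0]},{"linear":[0,0,0],"twist":[0,0,0]},{"linear":[0,0,0],"twist":[0,0,0]},{"linear":[0,0,0],"twist":[0,0,0]},{"linear":[0,0,-0.03],"twist":[0,0,0]},{"linear":[0,0,-0.05],"twist":[0,0,0]},{"linear":[0,0,-0.06],"twist":[0,0,0]},{"linear":[-0.05,0,-0.03],"twist":[0,0,0]},{"linear":[-0.06,0,0],"twist":[0,0,0]},{"linear":[-0.06,0,0],"twist":[0,0,0]}]' --hand 95

```text
t: 13.48
tcp_pos: [0.4653, 0.1358, 0.2244]
ee_rot: [1.0, -0.0, 0.001, -0.0]
force: [-0.6, 0.6, 0.7]
finger_gap: 0.0537
finger_force: 0.0
```

```bash
python3 - <<'E'
from h import *
s=st()
for c in("scene","top"):
  eyes.get_image(c)
  for n in("spent","roll_blue","roll_green","roll_red","red_grip"):
    for d in eyes.spot_point(c,n): print(c,n,round(d["score"],2),cam2w(c,d["at"]).round(4))
snap("scene","s4",(140,120,290,220),5)
E
```

```text
t 13.475 tcp [0.4653 0.1358 0.2244] rot [ 1.0e+00 -2.0e-04  1.1e-03 -2.0e-04] gap 0.05365921160716507 F [-0.6  0.6  0.7] ff 0.0
scene spent 0.68 [ 0.4951 -0.3444  0.0019]
scene spent 0.61 [0.6393 0.1372 0.0361]
scene roll_blue 0.56 [0.6188 0.3155 0.0313]
scene roll_green 0.65 [0.4958 0.3104 0.0338]
scene roll_red 0.75 [0.3794 0.3442 0.0302]
scene red_grip 0.77 [ 0.616  -0.2915  0.0947]
top spent 0.65 [0.6388 0.1377 0.0308]
top roll_blue 0.6 [ 4.966e-01 -3.414e-01 -1.000e-04]
top roll_red 0.34 [ 0.6113 -0.329  -0.0043]
top red_grip 0.52 [ 4.944e-01 -3.433e-01  4.000e-04]
top red_grip 0.51 [ 0.6144 -0.289   0.0987]
```

View pics/s4.png

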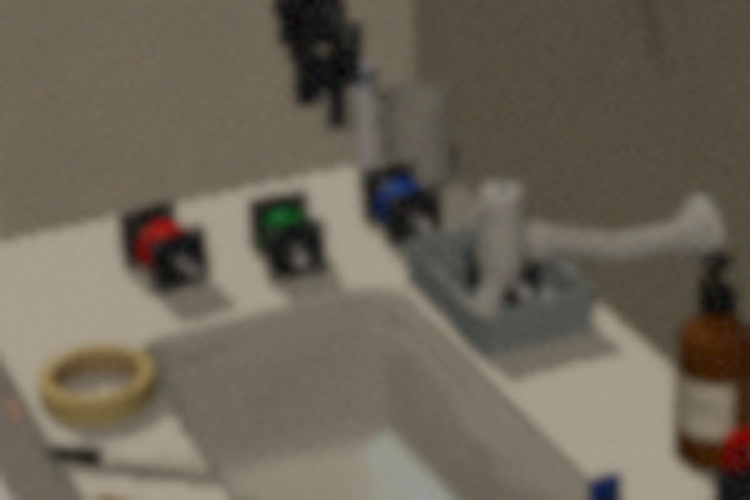

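>>> step_arm --deltas '[{"linear":[-0.04,0.03,0],"twist":[0,0,0]},{"linear":[-0.04,0.036,0],"twist":[0,0,0]},{"linear":[0,0.05,0],"twist":[0,0,0]},{"linear":[0,0.06,0],"twist":[0,0,0]},{"linear":[0,0.06,0],"twist":[0,0,0]},{"linear":[0,0.06,0],"twist":[0,0,0]},{"linear":[0,0.06,0],"twist":[0,0,0]},{"linear":[0,0.05,0.02],"twist":[0,0,0]},{"linear":[0,0.02,0.04],"twist":[0,0,0]},{"linear":[0,0,0],"twist":[0,0,0]}]'

```text
t: 15.38
tcp_pos: [0.3841, -0.2896, 0.1598]
ee_rot: [1.0, -0.001, -0.003, -0.003]
force: [-1.1, 0.2, -0.2]
finger_gap: 0.0536
finger_force: 0.0
```

>>> step_arm --deltas '[{"linear":[0,0,0.03],"twist":[0,0,0]},{"linear":[0,0,0.03],"twist":[0,0,0]},{"linear":[0,0,0.016],"twist":[0,0,0]},{"linear":[0,0,0],"twist":[0,0,0]}]'

```text
t: 15.88
tcp_pos: [0.3862, -0.2893, 0.087]
ee_rot: [1.0, 0.0, -0.001, -0.001]
force: [-0.5, 0.5, 0.4]
finger_gap: 0.0536
finger_force: 0.0
```

>>> step_arm --deltas '[{"linear":[0,0,0],"twist":[0,0,0]},{"linear":[0,0,0],"twist":[0,0,0]},{"linear":[0,0,0],"twist":[0,0,0]},{"linear":[0,0,0],"twist":[0,0,0]},{"linear":[0,0,0],"twist":[0,0,0]}]' --hand 255 --squeeze 25

```text
t: 16.5
tcp_pos: [0.3872, -0.2907, 0.0886]
ee_rot: [1.0, -0.0, 0.001, 0.0]
force: [-0.3, 2.5, 5.9]
finger_gap: 0.0094
finger_force: 28.8
```

>>> step_arm --deltas '[{"linear":[0,-0.01,0],"twist":[0,0,0]},{"linear":[0,-0.01,0],"twist":[0,0,0]},{"linear":[0,0,0],"twist":[0,0,0]},{"linear":[0,0,0],"twist":[0,0,0]}]'

```text
t: 17.0
tcp_pos: [0.3871, -0.2715, 0.0886]
ee_rot: [1.0, 0.0, 0.001, 0.001]
force: [-1.2, -1.2, 7.8]
finger_gap: 0.0094
finger_force: 28.8
```

>>> step_arm --deltas '[{"linear":[0,-0.004,0],"twist":[0,0,0]},{"linear":[0,0,0],"twist":[0,0,0]},{"linear":[0,0,0],"twist":[0,0,0]}]'

```text
t: 17.38
tcp_pos: [0.3871, -0.2679, 0.0886]
ee_rot: [1.0, 0.0, 0.001, 0.002]
force: [-1.2, -2.8, 6.2]
finger_gap: 0.0094
finger_force: 28.8
```

>>> step_arm --deltas '[{"linear":[0,-0.003,0],"twist":[0,0,0]},{"linear":[0,0,0],"twist":[0,0,0]},{"linear":[0,0,0],"twist":[0,0,0]}]'

```text
t: 17.75
tcp_pos: [0.3871, -0.2655, 0.0886]
ee_rot: [1.0, 0.0, 0.001, 0.002]
force: [-1.2, -5.1, 4.6]
finger_gap: 0.0093
finger_force: 28.7
```

>>> step_arm --deltas '[{"linear":[0,-0.003,0],"twist":[0,0,0]},{"linear":[0,0,0],"twist":[0,0,0]},{"linear":[0,0,0],"twist":[0,0,0]}]'

```text
t: 18.12
tcp_pos: [0.3872, -0.2654, 0.0886]
ee_rot: [1.0, 0.001, 0.001, 0.005]
force: [-1.9, -14.5, -0.8]
finger_gap: 0.0095
finger_force: 28.1
```

>>> step_arm --deltas '[{"linear":[0,0,0],"twist":[0,0,0]},{"linear":[0,0,0],"twist":[0,0,0]},{"linear":[0,0,0],"twist":[0,0,0]},{"linear":[0,0,-0.03],"twist":[0,0,0]},{"linear":[0,0,-0.04],"twist":[0,0,0]},{"linear":[0.04,0.011,0],"twist":[0,0,0]},{"linear":[0.04,0.01,0],"twist":[0,0,0]},{"linear":[0.033,0.01,0],"twist":[0,0,0.029]},{"linear":[0,0,0],"twist":[0,0,0]},{"linear":[0,0,0],"twist":[0,0,0]}]' --hand 95

```text
t: 19.38
tcp_pos: [0.4985, -0.2904, 0.1565]
ee_rot: [1.0, -0.014, -0.001, -0.001]
force: [-1.3, -0.1, 0.7]
finger_gap: 0.0534
finger_force: 0.0
```

```bash
python3 - <<'E'
from h import *
s=st()
for c in("scene","top"):
  eyes.get_image(c)
  for n in("blue_grip","green_grip","red_grip"):
    for d in eyes.spot_point(c,n): print(c,n,round(d["score"],2),cam2w(c,d["at"]).round(4))
E
```

```text
t 19.375 tcp [ 0.4985 -0.2904  0.1565] rot [ 9.999e-01 -1.430e-02 -1.000e-03 -7.000e-04] gap 0.053405882760453535 F [-1.3 -0.1  0.7] ff 0.0
scene blue_grip 0.47 [ 0.4925 -0.2934  0.102 ]
scene green_grip 0.84 [ 0.4288 -0.6948  0.0958]
scene green_grip 0.66 [ 0.385  -0.2637  0.0957]
scene red_grip 0.54 [ 0.6172 -0.291   0.0934]
top blue_grip 0.44 [ 0.4956 -0.2931  0.0966]
top green_grip 0.59 [ 0.3831 -0.2659  0.0966]
top green_grip 0.42 [ 0.4264 -0.6969  0.0937]
top red_grip 0.61 [ 0.3827 -0.3332 -0.0025]
top red_grip 0.37 [ 0.6153 -0.2898  0.0989]
```

>>> step_arm --deltas '[{"linear":[0,0,0.03],"twist":[0,0,0]},{"linear":[0,0,0.03],"twist":[0,0,0]},{"linear":[0,0,0.009],"twist":[0,0,0]},{"linear":[0,0,0],"twist":[0,0,0]}]'

```text
t: 20.27
tcp_pos: [0.499, -0.2911, 0.088]
ee_rot: [1.0, -0.015, -0.0, -0.0]
force: [0.3, 0.3, 0.9]
finger_gap: 0.0535
finger_force: 0.0
```

>>> step_arm --deltas '[{"linear":[0,0,0],"twist":[0,0,0]},{"linear":[0,0,0],"twist":[0,0,0]},{"linear":[0,0,0],"twist":[0,0,0]},{"linear":[0,0,0],"twist":[0,0,0]},{"linear":[0,0,0],"twist":[0,0,0]}]' --hand 255

```text
t: 20.9
tcp_pos: [0.5002, -0.2922, 0.0897]
ee_rot: [1.0, -0.015, 0.001, 0.001]
force: [0.3, -0.9, 6.0]
finger_gap: 0.0096
finger_force: 28.9
```

>>> step_arm --deltas '[{"linear":[0,-0.006,0],"twist":[0,0,0]},{"linear":[0,-0.006,0],"twist":[0,0,0]},{"linear":[0,0,0],"twist":[0,0,0]},{"linear":[0,0,0],"twist":[0,0,0]}]'

```text
t: 21.4
tcp_pos: [0.5006, -0.2806, 0.0897]
ee_rot: [1.0, -0.015, 0.001, 0.001]
force: [-0.2, -2.8, 6.5]
finger_gap: 0.0093
finger_force: 28.9
```

>>> step_arm --deltas '[{"linear":[0,-0.004,0],"twist":[0,0,0]},{"linear":[0,0,0],"twist":[0,0,0]},{"linear":[0,0,0],"twist":[0,0,0]}]'

```text
t: 21.78
tcp_pos: [0.5006, -0.279, 0.0897]
ee_rot: [1.0, -0.014, 0.001, 0.004]
force: [-2.2, -9.5, 3.1]
finger_gap: 0.0097
finger_force: 28.6
```

>>> step_arm --deltas '[{"linear":[0,-0.005,0],"twist":[0,0,0]},{"linear":[0,0,0],"twist":[0,0,0]},{"linear":[0,0,0],"twist":[0,0,0]}]'

```text
t: 22.15
tcp_pos: [0.5007, -0.2788, 0.0897]
ee_rot: [1.0, -0.014, 0.002, 0.008]
force: [-2.9, -21.6, -3.2]
finger_gap: 0.0093
finger_force: 29.2
```

>>> step_arm --deltas '[{"linear":[0,-0.005,0],"twist":[0,0,0]},{"linear":[0,0,0],"twist":[0,0,0]},{"linear":[0,0,0],"twist":[0,0,0]}]'

```text
t: 22.52
tcp_pos: [0.5007, -0.2786, 0.0897]
ee_rot: [1.0, -0.013, 0.002, 0.013]
force: [-3.2, -34.8, -9.0]
finger_gap: 0.0093
finger_force: 32.0
```

>>> step_arm --deltas '[{"linear":[0,0.011,0],"twist":[0,0,0]},{"linear":[0,0,0],"twist":[0,0,0]}]'

```text
t: 22.78
tcp_pos: [0.5006, -0.2791, 0.0897]
ee_rot: [1.0, -0.015, 0.001, 0.002]
force: [-0.5, -5.4, 5.6]
finger_gap: 0.0093
finger_force: 28.9
```

>>> step_arm --deltas '[{"linear":[0,0,0],"twist":[0,0,0]},{"linear":[0,0,0],"twist":[0,0,0]},{"linear":[0,0,-0.03],"twist":[0,0,0]},{"linear":[0,0,-0.04],"twist":[0,0,0]},{"linear":[0.04,0.005,0],"twist":[0,0,0]},{"linear":[0.04,0.0055,0],"twist":[0,0,0]},{"linear":[0.036,0,0],"twist":[0,0,0.073]},{"linear":[0,0,0],"twist":[0,0,0]},{"linear":[0,0,0],"twist":[0,0,0]}]' --hand 95

```text
t: 23.9
tcp_pos: [0.6144, -0.2891, 0.157]
ee_rot: [0.999, -0.05, -0.001, -0.001]
force: [-0.4, 0.6, 0.7]
finger_gap: 0.0539
finger_force: 0.0
```

```bash
python3 - <<'E'
from h import *
s=st()
for c in("scene","top"):
  eyes.get_image(c)
  for n in("blue_grip","red_grip"):
    for d in eyes.spot_point(c,n): print(c,n,round(d["score"],2),cam2w(c,d["at"]).round(4))
E
```

```text
t 23.9 tcp [ 0.6144 -0.2891  0.157 ] rot [ 9.987e-01 -5.040e-02 -1.400e-03 -7.000e-04] gap 0.05388163317671162 F [-0.4  0.6  0.7] ff 0.0
scene blue_grip 0.57 [ 0.4949 -0.2804  0.0997]
scene red_grip 0.68 [ 0.4833 -0.0726  0.1844]
scene red_grip 0.59 [ 0.6173 -0.2935  0.0979]
top blue_grip 0.55 [ 0.4974 -0.2766  0.095 ]
top red_grip 0.56 [ 0.6153 -0.2912  0.1007]
```

>>> step_arm --deltas '[{"linear":[0,0,0.03],"twist":[0,0,0]},{"linear":[0,0,0.03],"twist":[0,0,0]},{"linear":[0,0,0.009],"twist":[0,0,0]},{"linear":[0,0,0],"twist":[0,0,0]}]'

```text
t: 24.7
tcp_pos: [0.6149, -0.29, 0.0889]
ee_rot: [0.999, -0.051, -0.001, -0.0]
force: [-0.2, -0.4, -0.2]
finger_gap: 0.0537
finger_force: 0.0
```

>>> step_arm --deltas '[{"linear":[0,0,0],"twist":[0,0,0]},{"linear":[0,0,0],"twist":[0,0,0]},{"linear":[0,0,0],"twist":[0,0,0]},{"linear":[0,0,0],"twist":[0,0,0]},{"linear":[0,0,0],"twist":[0,0,0]}]' --hand 255

```text
t: 25.32
tcp_pos: [0.6163, -0.2905, 0.0909]
ee_rot: [0.999, -0.051, 0.001, 0.0]
force: [-0.6, 1.7, 4.9]
finger_gap: 0.0092
finger_force: 28.6
```

>>> step_arm --deltas '[{"linear":[0,-0.008,0],"twist":[0,0,0]},{"linear":[0,-0.008,0],"twist":[0,0,0]},{"linear":[0,-0.006,0],"twist":[0,0,0]},{"linear":[0,0,0],"twist":[0,0,0]},{"linear":[0,0,0],"twist":[0,0,0]}]'

```text
t: 25.95
tcp_pos: [0.6184, -0.2698, 0.0909]
ee_rot: [0.999, -0.051, 0.001, 0.002]
force: [-1.8, -2.9, 6.4]
finger_gap: 0.0097
finger_force: 28.6
```

>>> step_arm --deltas '[{"linear":[0,-0.005,0],"twist":[0,0,0]},{"linear":[0,0,0],"twist":[0,0,0]},{"linear":[0,0,0],"twist":[0,0,0]}]'

```text
t: 26.32
tcp_pos: [0.6189, -0.265, 0.0909]
ee_rot: [0.999, -0.051, 0.001, 0.002]
force: [-1.7, -3.0, 6.2]
finger_gap: 0.0095
finger_force: 28.6
```

>>> step_arm --deltas '[{"linear":[0,-0.004,0],"twist":[0,0,0]},{"linear":[0,0,0],"twist":[0,0,0]},{"linear":[0,0,0],"twist":[0,0,0]}]'

```text
t: 26.7
tcp_pos: [0.619, -0.2644, 0.0909]
ee_rot: [0.999, -0.051, 0.001, 0.005]
force: [-1.9, -11.0, 2.3]
finger_gap: 0.0095
finger_force: 28.4
```

>>> step_arm --deltas '[{"linear":[0,-0.004,0],"twist":[0,0,0]},{"linear":[0,0,0],"twist":[0,0,0]},{"linear":[0,0,0],"twist":[0,0,0]}]'

```text
t: 27.08
tcp_pos: [0.619, -0.2642, 0.0909]
ee_rot: [0.999, -0.051, 0.002, 0.008]
force: [-2.0, -18.7, 0.8]
finger_gap: 0.0093
finger_force: 28.8
```

>>> step_arm --deltas '[{"linear":[0,0.007,0],"twist":[0,0,0]},{"linear":[0,0,0],"twist":[0,0,0]}]'

```text
t: 27.32
tcp_pos: [0.619, -0.2646, 0.0909]
ee_rot: [0.999, -0.051, 0.001, 0.002]
force: [-1.2, -3.9, 5.9]
finger_gap: 0.0094
finger_force: 28.6
```

>>> step_arm --deltas '[{"linear":[0,0,0],"twist":[0,0,0]},{"linear":[0,0,0],"twist":[0,0,0]},{"linear":[0,0,-0.03],"twist":[0,0,0]},{"linear":[0,0,-0.06],"twist":[0,0,0]},{"linear":[0,0,-0.06],"twist":[0,0,0]},{"linear":[0,0,-0.03],"twist":[0,0,-0.102]},{"linear":[-0.06,0,0],"twist":[0,0,0]},{"linear":[-0.06,0,0],"twist":[0,0,0]},{"linear":[-0.06,0,0],"twist":[0,0,0]},{"linear":[-0.03,-0.03,0],"twist":[0,0,0]}]' --hand 0

```text
t: 28.58
tcp_pos: [0.4056, -0.232, 0.2682]
ee_rot: [1.0, -0.002, -0.001, -0.001]
force: [0.9, 1.2, 0.6]
finger_gap: 0.0852
finger_force: 0.0
```

```bash
cat > rolls.py <<'E'
from h import *
import sys
D={}
for c in("scene","top"):
  im=snap(c,f"r_{c}_{sys.argv[1]}",(130,130,260,220) if c=="scene" else (80,140,230,250),5)
  for n in sys.argv[2:]:
    for d in eyes.spot_point(c,n): print(c,n,round(d["score"],2),cam2w(c,d["at"]).round(4))
    for o in eyes.outline_of(c,n)[:2]:
      m=o["region"]; ys,xs=np.nonzero(m); print("   outline",round(o["score"],2),len(xs),xs.min(),xs.max(),ys.min(),ys.max(),"cen",xs.mean().round(1),ys.mean().round(1))
      if 120<xs.mean()<260: D[c+n]=m
np.savez("rolls.npz",**D); st()
E
python3 rolls.py a roll_red roll_blue roll_green
```

```text
scene roll_red 0.61 [0.3822 0.3428 0.0289]
   outline 0.71 91 213 220 153 166 cen 216.7 159.1
   outline 0.58 233 164 181 160 177 cen 172.8 168.5
scene roll_blue 0.51 [0.6203 0.3126 0.0336]
scene roll_blue 0.26 [0.6403 0.1417 0.0356]
   outline 0.63 96 213 221 153 167 cen 217.0 159.3
   outline 0.37 175 279 289 202 224 cen 284.6 214.2
scene roll_green 0.67 [0.4952 0.3097 0.0337]
   outline 0.55 235 190 205 157 175 cen 197.5 166.0
   outline 0.38 203 279 289 202 225 cen 284.1 213.7
top roll_red 0.35 [ 0.6197 -0.2653  0.0941]
top roll_blue 0.6 [0.6218 0.3151 0.0266]
   outline 0.64 178 125 146 171 182 cen 135.8 177.0
   outline 0.25 96 125 135 169 183 cen 130.3 176.0
t 29.275 tcp [ 0.4085 -0.2324  0.2692] rot [ 1.e+00 -1.e-04 -1.e-04 -1.e-04] gap 0.08521800768253324 F [-1.1  0.2  0. ] ff 0.0
```

View pics/r_scene_a.png

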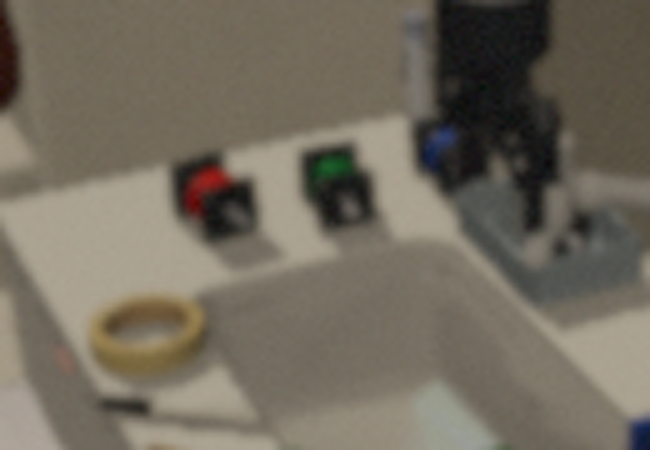

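View pics/r_top_a.png

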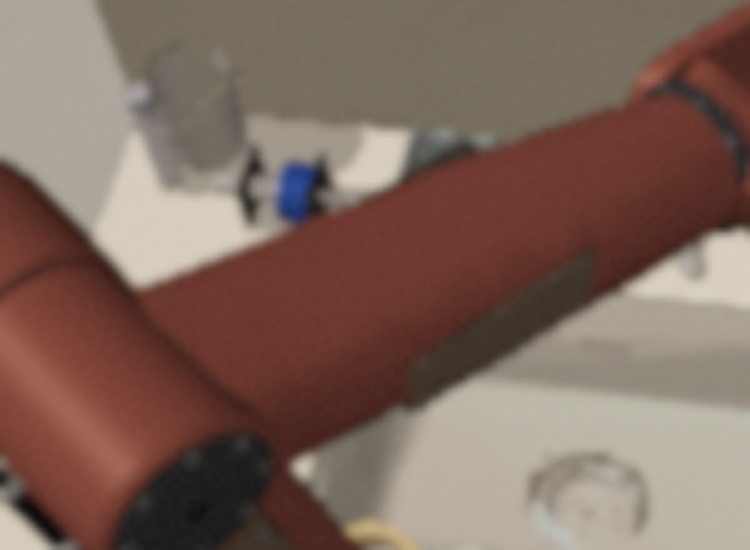

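```bash
cat > rfit.py <<'E'
from h import *
from scipy.optimize import minimize
import sys
# model fit: project flanges(dark), tape disc(colour), compare with masks
def cyl(y0,y1,r,n=16):
    a=np.linspace(0,2*np.pi,n,endpoint=False)
    return np.array([[r*np.cos(t),y,r*np.sin(t)] for y in(y0,y1) for t in a])
def box(y0,y1,h=.03): return np.array([[x,y,z] for x in(-h,h) for y in(y0,y1) for z in(-h,h)])
PARTS=[("d",box(.029,.033)),("d",box(-.033,-.029)),("c",cyl(-.0145,.0145,.0285)),("p",cyl(.033,.066,.0055)),("p",cyl(-.066,-.033,.0055)),("p",cyl(-.029,.029,.012))]
S=4
def render(c,x,y,a,off,sz):
    k=CP[c];V=np.array(k["view"]); lab=np.zeros((sz*S,sz*S),np.uint8)
    Rz=np.array([[np.cos(a),-np.sin(a),0],[np.sin(a),np.cos(a),0],[0,0,1]])
    L=[]
    for t,P in PARTS:
        q=(P@Rz.T+[x,y,.03])@V[:3,:3].T+V[:3,3]
        uv=np.c_[k["fx"]*q[:,0]/-q[:,2]+k["cx"],k["fy"]*-q[:,1]/-q[:,2]+k["cy"]]
        L.append((q[:,2].mean(),t,(uv-off+.5)*S))
    for _,t,uv in sorted(L,key=lambda e:e[0]):
        cv2.fillConvexPoly(lab,cv2.convexHull(np.round(uv).astype(np.int32)),{"d":1,"c":2,"p":3}[t])
    return lab
def fit(c,im,col,x0,y0,verbose=1):
    u,v=proj(c,[x0,y0,.03]); sz=36; off=np.array([int(u)-sz//2,int(v)-sz//2]); w=im[off[1]:off[1]+sz,off[0]:off[0]+sz].astype(float)
    ci={"red":0,"green":1,"blue":2}[col]; base=cv2.GaussianBlur(w,(0,0),.1)
    def cost(p,ret=0):
        lab=render(c,p[0],p[1],p[2],off,sz)
        ind=[cv2.GaussianBlur(cv2.resize((lab==i).astype(np.float32),(sz,sz),interpolation=cv2.INTER_AREA),(0,0),.8).ravel() for i in range(4)]
        A=np.stack(ind,1); B=w.reshape(-1,3); wt=1/(1+0*A[:,0])
        X=np.linalg.lstsq(A,B,rcond=None)[0]; e=B-A@X
        return np.minimum((e**2).sum(1),3500).mean()
    best=min((cost((x0+dx,y0+dy,a)),x0+dx,y0+dy,a) for a in np.arange(-1.0,1.01,.1) for dx in(-.006,0,.006) for dy in(-.006,0,.006))
    r=minimize(cost,best[1:],method="Nelder-Mead",options=dict(initial_simplex=np.array(best[1:])+np.array([[0,0,0],[.004,0,0],[0,.004,0],[0,0,.08]]),maxiter=150))
    return r.x.round(4),round(r.fun,1)
E
python3 - <<'E'
from rfit import *
t0=cv2.resize(cv2.imread("pics/t0.png"),(512,384),interpolation=cv2.INTER_AREA)[:,:,::-1]
sc=eyes.get_image("scene")
for n,x,y in(("red",.382,.343),("green",.495,.311),("blue",.621,.315)):
    print(n,"top0",*fit("top",t0,n,x,y),"scene",*fit("scene",sc,n,x,y))
E
```

```text
red top0 [0.3772 0.3372 0.0759] 1066.8 scene [ 0.3825  0.3439 -0.0356] 1649.2
green top0 [ 0.4916  0.3083 -0.0823] 1275.7 scene [ 0.4935  0.3053 -0.2721] 1559.5
blue top0 [0.621  0.321  0.0594] 2321.1 scene [ 0.6845  0.3624 -1.4012] 1961.3
```

```bash
python3 - <<'E'
import cv2
i=cv2.imread("pics/t0.png"); c=i[245:355,150:230]; cv2.imwrite("pics/z0.png",cv2.resize(c,None,fx=5.33,fy=5.33,interpolation=cv2.INTER_CUBIC))
E
```

```text
(no output)
```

View pics/z0.png

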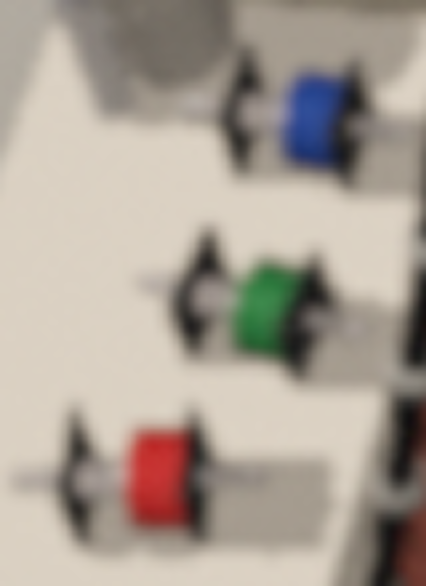

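```bash
python3 - <<'E'
from h import *
f=lambda x,y:pix2w("top",(150+x/5.33)/1.5-.17,(245+y/5.33)/1.5-.17,.03)
for n,(a,b) in dict(red=((79,479),(197,479)),green=((201,295),(307,317)),blue=((242,112),(351,125))).items():
    A,B=f(*a),f(*b); d=A-B; print(n,((A+B)/2).round(4),"len",np.linalg.norm(d).round(4),"slope dx/dy",(d[0]/d[1]).round(3))
print(sensors.observe()["joint_positions"])
E
```

```text
red [0.3787 0.3396 0.03  ] len 0.0619 slope dx/dy -0.128
green [0.4924 0.3078 0.03  ] len 0.0611 slope dx/dy 0.108
blue [0.6181 0.3171 0.03  ] len 0.063 slope dx/dy 0.015
[-6.66747708e-01 -1.54587917e-01  1.92316826e+00  1.76962853e-05
  1.37330940e+00  9.04171646e-01]
```

>>> step_arm --deltas '[{"linear":[-0.0027,-0.0574,0],"twist":[0,0,0]},{"linear":[-0.0027,-0.0574,0],"twist":[0,0,0]},{"linear":[-0.0027,-0.0574,0],"twist":[0,0,0]},{"linear":[-0.0027,-0.0574,0],"twist":[0,0,0]},{"linear":[-0.0027,-0.0574,0],"twist":[0,0,0]},{"linear":[-0.0027,-0.0574,0],"twist":[0,0,0]},{"linear":[-0.0027,-0.0574,0],"twist":[0,0,0]},{"linear":[-0.0027,-0.0574,0],"twist":[0,0,0]},{"linear":[-0.0027,-0.0574,0],"twist":[0,0,0]},{"linear":[-0.0027,-0.0574,0],"twist":[0,0,0]}]'

```text
t: 30.58
tcp_pos: [0.3812, 0.3438, 0.2695]
ee_rot: [1.0, 0.0, 0.0, -0.0]
force: [0.4, -0.1, 1.0]
finger_gap: 0.0854
finger_force: 0.0
```

>>> step_arm --deltas '[{"linear":[0,0,0.05],"twist":[0,0,-0.128]},{"linear":[0,0,0.05],"twist":[0,0,0]},{"linear":[0,0,0.04],"twist":[0,0,0]},{"linear":[0,0,0],"twist":[0,0,0]},{"linear":[0,0,0],"twist":[0,0,0]}]'

```text
t: 31.2
tcp_pos: [0.3825, 0.3425, 0.1309]
ee_rot: [0.998, 0.064, 0.001, -0.001]
force: [-0.0, -0.9, 0.8]
finger_gap: 0.0854
finger_force: 0.0
```

```bash
python3 - <<'E'
from h import *
s=st(); m=R.from_quat(s["ee_rot"]).as_matrix(); print(m.round(3))
snap("scene","g1",(140,110,260,200),6)
for n in("roll_red","roll_green","roll_blue"):
    for d in eyes.spot_point("scene",n): print(n,round(d["score"],2),cam2w("scene",d["at"]).round(4))
E
```

```text
t 31.2 tcp [0.3825 0.3425 0.1309] rot [ 9.98e-01  6.38e-02  1.10e-03 -6.00e-04] gap 0.08543168099708372 F [-0.  -0.9  0.8] ff 0.0
[[ 0.992  0.127  0.002]
 [ 0.127 -0.992  0.001]
 [ 0.002 -0.001 -1.   ]]
roll_red 0.6 [0.3827 0.3396 0.0279]
roll_green 0.72 [0.496  0.3105 0.0337]
roll_green 0.23 [ 0.635   0.1383 -0.0022]
roll_blue 0.59 [0.619  0.3167 0.032 ]
```

View pics/g1.png

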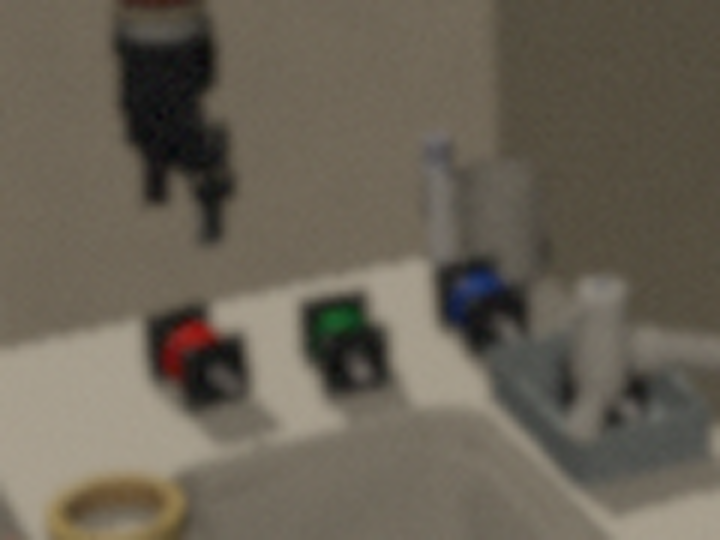

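>>> step_arm --deltas '[{"linear":[0,0,0.04],"twist":[0,0,0]},{"linear":[0,0,0.03],"twist":[0,0,0]},{"linear":[0,0,0.022],"twist":[0,0,0]},{"linear":[0,0,0],"twist":[0,0,0]}]'

```text
t: 31.9
tcp_pos: [0.3806, 0.3411, 0.0366]
ee_rot: [0.998, 0.064, -0.001, 0.001]
force: [0.5, 0.5, -0.4]
finger_gap: 0.0855
finger_force: 0.0
```

>>> step_arm --deltas '[{"linear":[0,0,0],"twist":[0,0,0]},{"linear":[0,0,0],"twist":[0,0,0]},{"linear":[0,0,0],"twist":[0,0,0]},{"linear":[0,0,0],"twist":[0,0,0]},{"linear":[0,0,0],"twist":[0,0,0]},{"linear":[0,0,0],"twist":[0,0,0]}]' --hand 255 --squeeze 30

```text
t: 32.65
tcp_pos: [0.3852, 0.3445, 0.0425]
ee_rot: [0.998, 0.064, 0.004, -0.002]
force: [-1.9, -0.4, 13.7]
finger_gap: 0.0408
finger_force: 31.5
```

>>> step_arm --deltas '[{"linear":[0,0,-0.03],"twist":[0,0,0]},{"linear":[0,0,-0.05],"twist":[0,0,0]},{"linear":[0,0,-0.05],"twist":[0,0,0]},{"linear":[0,0,-0.05],"twist":[0,0,0]},{"linear":[0,0,-0.05],"twist":[0,0,0.128]},{"linear":[0,0.04,0],"twist":[0,0,0]},{"linear":[0,0.06,0],"twist":[0,0,0]},{"linear":[0,0.06,0],"twist":[0,0,0]},{"linear":[0,0.06,0],"twist":[0,0,0]},{"linear":[0,0.06,0],"twist":[0,0,0]}]'

```text
t: 33.9
tcp_pos: [0.3812, 0.0601, 0.2685]
ee_rot: [1.0, 0.0, 0.002, 0.0]
force: [1.1, 0.3, -1.6]
finger_gap: 0.0409
finger_force: 31.7
```

>>> step_arm --deltas '[{"linear":[0,0.06,0],"twist":[0,0,0]},{"linear":[0,0.06,0],"twist":[0,0,0]},{"linear":[0,0.06,0],"twist":[0,0,0]},{"linear":[0,0.06,0],"twist":[0,0,0]},{"linear":[0,0.06,0],"twist":[0,0,0]},{"linear":[0,0.06,0],"twist":[0,0,0]},{"linear":[0,0.03,0],"twist":[0,0,0]},{"linear":[0.06,0,0],"twist":[0,0,0]},{"linear":[0.06,0,0],"twist":[0,0,0]},{"linear":[0.06,0,0],"twist":[0,0,0]}]'

```text
t: 35.15
tcp_pos: [0.5629, -0.3287, 0.2686]
ee_rot: [1.0, -0.001, 0.001, 0.001]
force: [-0.1, 0.3, -1.1]
finger_gap: 0.0409
finger_force: 31.7
```

>>> step_arm --deltas '[{"linear":[0.05,0,0],"twist":[0,0,0.102]},{"linear":[0,0,0.04],"twist":[0,0,0]},{"linear":[0,0,0.04],"twist":[0,0,0]},{"linear":[0,0,0],"twist":[0,0,0]},{"linear":[0,0,0],"twist":[0,0,0]}]'

```text
t: 35.78
tcp_pos: [0.612, -0.3289, 0.1894]
ee_rot: [0.999, -0.051, 0.001, 0.001]
force: [-0.2, -0.6, -2.0]
finger_gap: 0.0411
finger_force: 31.8
```

```bash
cat > chk.py <<'E'
from h import *
import sys
n=sys.argv[1]; s=st(); m=R.from_quat(s["ee_rot"]).as_matrix(); print("yaw slope",round(-m[0,1],4))
for c in("scene","top"):
  P=[]
  for _ in range(5):
    eyes.get_image(c); p=np.array(sensors.observe()["tcp_pos"])
    P+=[np.r_[q,p] for q in (cam2w(c,d["at"]) for d in eyes.spot_point(c,n)) if np.linalg.norm(q-p)<.08]
  if P: P=np.array(P); print(c,len(P),"roll",P[:,:3].mean(0).round(4),"tcp",P[:,3:].mean(0).round(4),"diff",(P[:,:3]-P[:,3:]).mean(0).round(4),"sd",P[:,:3].std(0).round(4))
E
python3 chk.py roll_red
```

```text
t 35.775 tcp [ 0.612  -0.3289  0.1894] rot [ 9.987e-01 -5.110e-02  1.200e-03  7.000e-04] gap 0.041069945157781264 F [-0.2 -0.6 -2. ] ff 31.761086583137512
yaw slope 0.1021
scene 3 roll [ 0.6113 -0.3139  0.1737] tcp [ 0.6119 -0.3288  0.1891] diff [-0.0006  0.0149 -0.0155] sd [0.0015 0.0013 0.0016]
top 5 roll [ 0.6091 -0.318   0.1739] tcp [ 0.6112 -0.3283  0.1872] diff [-0.0021  0.0103 -0.0133] sd [0.0006 0.0026 0.0007]
```

>>> step_arm --deltas '[{"linear":[0.001,0.0003,0.03],"twist":[0,0,0]},{"linear":[0,0,0.03],"twist":[0,0,0]},{"linear":[0,0,0.02],"twist":[0,0,0]},{"linear":[0,0,0],"twist":[0,0,0]},{"linear":[0,0,0],"twist":[0,0,0]}]'

```text
t: 37.4
tcp_pos: [0.6131, -0.3293, 0.1086]
ee_rot: [0.999, -0.051, 0.001, 0.001]
force: [0.3, 0.6, -1.5]
finger_gap: 0.0409
finger_force: 31.8
```

>>> step_arm --deltas '[{"linear":[0,0,0.01],"twist":[0,0,0]},{"linear":[0,0,0.01],"twist":[0,0,0]},{"linear":[0,0,0.007],"twist":[0,0,0]},{"linear":[0,0,0],"twist":[0,0,0]},{"linear":[0,0,0],"twist":[0,0,0]}]'

```text
t: 38.02
tcp_pos: [0.6123, -0.3288, 0.0803]
ee_rot: [0.999, -0.051, 0.0, 0.0]
force: [-0.3, -0.8, -2.2]
finger_gap: 0.0407
finger_force: 31.7
```

```bash
python3 chk.py roll_red
```

```text
t 38.025 tcp [ 0.6123 -0.3288  0.0803] rot [ 0.9987 -0.0511  0.      0.    ] gap 0.04071071477610732 F [-0.3 -0.8 -2.2] ff 31.731407046318054
yaw slope 0.102
scene 6 roll [ 0.6131 -0.3082  0.0706] tcp [ 0.6125 -0.3289  0.0807] diff [ 0.0006  0.0206 -0.01  ] sd [0.0028 0.0197 0.0119]
top 5 roll [ 0.6111 -0.3187  0.0675] tcp [ 0.6122 -0.3287  0.0803] diff [-0.0012  0.01   -0.0128] sd [0.0006 0.002  0.0013]
```

>>> step_arm --deltas '[{"linear":[0,0,0.006],"twist":[0,0,0]},{"linear":[0,0,0],"twist":[0,0,0]},{"linear":[0,0,0],"twist":[0,0,0]}]'

```text
t: 39.4
tcp_pos: [0.612, -0.3286, 0.074]
ee_rot: [0.999, -0.051, -0.0, -0.0]
force: [-0.2, 0.1, -1.3]
finger_gap: 0.0408
finger_force: 31.7
```

>>> step_arm --deltas '[{"linear":[0,0,0],"twist":[0,0,0]},{"linear":[0,0,0],"twist":[0,0,0]},{"linear":[0,0,0],"twist":[0,0,0]},{"linear":[0,0,0],"twist":[0,0,0]}]' --hand 45

```text
t: 39.9
tcp_pos: [0.6126, -0.3289, 0.0749]
ee_rot: [0.999, -0.051, 0.0, 0.0]
force: [0.2, 0.4, -0.6]
finger_gap: 0.0703
finger_force: 0.0
```

```bash
python3 chk.py roll_red
```

```text
t 39.9 tcp [ 0.6126 -0.3289  0.0749] rot [ 9.987e-01 -5.110e-02  4.000e-04  2.000e-04] gap 0.07030859162345175 F [ 0.2  0.4 -0.6] ff 0.0
yaw slope 0.102
scene 4 roll [ 0.6113 -0.3268  0.0624] tcp [ 0.6124 -0.3288  0.0745] diff [-0.001   0.0019 -0.0121] sd [0.0011 0.0013 0.0015]
top 5 roll [ 0.6102 -0.3288  0.0644] tcp [ 0.6122 -0.3287  0.0743] diff [-0.002  -0.0001 -0.0099] sd [0.0007 0.0017 0.0013]
```

>>> step_arm --deltas '[{"linear":[0,0,-0.03],"twist":[0,0,0]},{"linear":[0,0,-0.05],"twist":[0,0,0]},{"linear":[0,0,-0.06],"twist":[0,0,0]},{"linear":[0,0,-0.05],"twist":[0,0,-0.102]},{"linear":[-0.05,0,0],"twist":[0,0,0]},{"linear":[-0.06,0,0],"twist":[0,0,0]},{"linear":[-0.06,0,0],"twist":[0,0,0]},{"linear":[-0.042,-0.02,0],"twist":[0,0,0]},{"linear":[0,-0.06,0],"twist":[0,0,0]},{"linear":[0,-0.06,0],"twist":[0,0,0]}]'

```text
t: 42.15
tcp_pos: [0.3995, -0.1879, 0.2646]
ee_rot: [1.0, -0.002, 0.001, 0.0]
force: [1.2, 0.4, -0.6]
finger_gap: 0.0706
finger_force: 0.0
```

>>> step_arm --deltas '[{"linear":[0,-0.06,0],"twist":[0,0,0]},{"linear":[0,-0.06,0],"twist":[0,0,0]},{"linear":[0,-0.06,0],"twist":[0,0,0]},{"linear":[0,-0.06,0],"twist":[0,0,0]},{"linear":[0,-0.06,0],"twist":[0,0,0]},{"linear":[0,-0.06,0],"twist":[0,0,0]},{"linear":[0,-0.06,0],"twist":[0,0,0]},{"linear":[0,-0.06,0],"twist":[0,0,0]},{"linear":[0,-0.025,0],"twist":[0,0,0]},{"linear":[0,0,0],"twist":[0,0,0]}]'

```text
t: 43.4
tcp_pos: [0.3999, 0.3178, 0.2642]
ee_rot: [1.0, 0.002, -0.0, 0.0]
force: [0.9, -0.9, -0.5]
finger_gap: 0.0702
finger_force: 0.0
```

```bash
python3 - <<'E'
from h import *
st()
for p in((110,110),(170,115),(230,100),(235,60)): print(p,pix2w("top",(150+p[0]/5.33)/1.5,(245+p[1]/5.33)/1.5,0).round(3))
im=snap("scene","v1",(140,100,300,220),4)
for _ in range(4):
  for n in("roll_blue","roll_green","roll_red"):
    for d in eyes.spot_point("scene",n): print(n,round(d["score"],2),cam2w("scene",d["at"]).round(4))
  eyes.get_image("scene")
E
```

```text
t 43.4 tcp [0.3999 0.3178 0.2642] rot [ 1.0e+00  1.5e-03 -1.0e-04  1.0e-04] gap 0.07024272390433649 F [ 0.9 -0.9 -0.5] ff 0.0
(110, 110) [0.63  0.434 0.   ]
(170, 115) [0.631 0.399 0.   ]
(230, 100) [0.646 0.368 0.   ]
(235, 60) [0.674 0.373 0.   ]
roll_blue 0.68 [0.6215 0.3107 0.0319]
roll_green 0.63 [0.4937 0.3066 0.0346]
roll_green 0.29 [ 0.6156 -0.3261  0.0016]
roll_green 0.23 [0.6433 0.1382 0.0332]
roll_red 0.54 [ 0.6131 -0.3291  0.062 ]
roll_blue 0.56 [0.62   0.3131 0.0315]
roll_green 0.59 [0.4929 0.3101 0.0323]
roll_red 0.86 [ 0.608  -0.3282  0.0604]
roll_blue 0.51 [0.6208 0.3139 0.0306]
roll_green 0.58 [0.4947 0.3115 0.0356]
roll_red 0.63 [ 0.6114 -0.3265  0.0604]
roll_blue 0.69 [0.6239 0.3148 0.0328]
roll_green 0.46 [0.4955 0.3104 0.0313]
roll_red 0.78 [ 0.6115 -0.3258  0.0633]
```

View pics/v1.png

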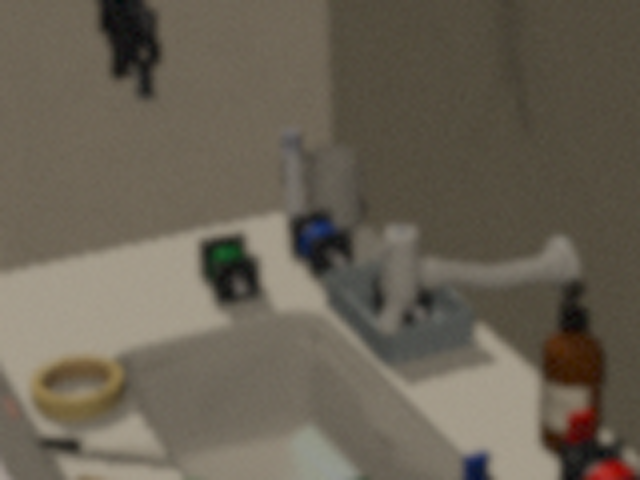

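>>> step_arm --deltas '[{"linear":[0.055,0.001,0],"twist":[0,0,0.015]},{"linear":[0.055,0.001,0],"twist":[0,0,0]},{"linear":[0.055,0,0],"twist":[0,0,0]},{"linear":[0.051,0,0],"twist":[0,0,0]},{"linear":[0,0,0.05],"twist":[0,0,0]},{"linear":[0,0,0.05],"twist":[0,0,0]},{"linear":[0,0,0.02],"twist":[0,0,0]},{"linear":[0,0,0],"twist":[0,0,0]},{"linear":[0,0,0],"twist":[0,0,0]}]' --hand 18

```text
t: 45.38
tcp_pos: [0.618, 0.3127, 0.1472]
ee_rot: [1.0, -0.007, 0.002, -0.001]
force: [0.4, 0.5, -0.4]
finger_gap: 0.0794
finger_force: 0.0
```

```bash
python3 - <<'E'
from h import *
st()
for _ in range(3):
  eyes.get_image("scene")
  for d in eyes.spot_point("scene","roll_blue"): print(round(d["score"],2),cam2w("scene",d["at"]).round(4))
E
```

```text
t 45.375 tcp [0.618  0.3127 0.1472] rot [ 1.0e+00 -7.5e-03  2.2e-03 -8.0e-04] gap 0.07939743435622501 F [ 0.4  0.5 -0.4] ff 0.0
0.75 [0.6235 0.3097 0.0298]
0.58 [0.622  0.3142 0.0351]
```

>>> step_arm --deltas '[{"linear":[0,-0.001,0.04],"twist":[0,0,0]},{"linear":[0,0,0.035],"twist":[0,0,0]},{"linear":[0,0,0.015],"twist":[0,0,0]},{"linear":[0,0,0.014],"twist":[0,0,0]},{"linear":[0,0,0],"twist":[0,0,0]}]'

```text
t: 46.3
tcp_pos: [0.6161, 0.3128, 0.0399]
ee_rot: [1.0, -0.008, -0.0, 0.0]
force: [0.1, -0.1, -0.7]
finger_gap: 0.0795
finger_force: 0.0
```

>>> step_arm --deltas '[{"linear":[0,0,0],"twist":[0,0,0]},{"linear":[0,0,0],"twist":[0,0,0]},{"linear":[0,0,0],"twist":[0,0,0]},{"linear":[0,0,0],"twist":[0,0,0]},{"linear":[0,0,0],"twist":[0,0,0]},{"linear":[0,0,0],"twist":[0,0,0]}]' --hand 255 --squeeze 30

```text
t: 47.05
tcp_pos: [0.6205, 0.3145, 0.0467]
ee_rot: [1.0, -0.007, 0.004, -0.002]
force: [-1.1, -0.8, 11.6]
finger_gap: 0.0409
finger_force: 31.9
```

>>> step_arm --deltas '[{"linear":[0,0,-0.03],"twist":[0,0,0]},{"linear":[0,0,-0.05],"twist":[0,0,0]},{"linear":[0,0,-0.06],"twist":[0,0,0]},{"linear":[0,0,-0.06],"twist":[0,0,0]},{"linear":[0,0,-0.025],"twist":[0,0,-0.015]},{"linear":[-0.05,0,0],"twist":[0,0,0]},{"linear":[-0.06,0,0],"twist":[0,0,0]},{"linear":[-0.06,0,0],"twist":[0,0,0]},{"linear":[-0.046,0.02,0],"twist":[0,0,0]},{"linear":[0,0.05,0],"twist":[0,0,0]}]'

```text
t: 48.3
tcp_pos: [0.3972, 0.2435, 0.2657]
ee_rot: [1.0, 0.003, 0.0, -0.0]
force: [2.1, -0.9, -1.0]
finger_gap: 0.0408
finger_force: 31.3
```

>>> step_arm --deltas '[{"linear":[0,0.058,0],"twist":[0,0,0]},{"linear":[0,0.059,0],"twist":[0,0,0]},{"linear":[0,0.059,0],"twist":[0,0,0]},{"linear":[0,0.059,0],"twist":[0,0,0]},{"linear":[0,0.059,0],"twist":[0,0,0]},{"linear":[0,0.059,0],"twist":[0,0,0]},{"linear":[0,0.059,0],"twist":[0,0,0]},{"linear":[0,0.059,0],"twist":[0,0,0]},{"linear":[0,0.059,0],"twist":[0,0,0]},{"linear":[0,0.057,0],"twist":[0,0,0]}]'

```text
t: 49.55
tcp_pos: [0.3997, -0.3463, 0.2663]
ee_rot: [1.0, -0.0, 0.001, 0.001]
force: [1.0, 0.3, -1.8]
finger_gap: 0.0408
finger_force: 31.3
```

>>> step_arm --deltas '[{"linear":[0.045,0,0],"twist":[0,0,0.029]},{"linear":[0.05,0,0.03],"twist":[0,0,0]},{"linear":[0,0,0.045],"twist":[0,0,0]},{"linear":[0,0,0],"twist":[0,0,0]},{"linear":[0,0,0],"twist":[0,0,0]}]'

```text
t: 50.18
tcp_pos: [0.4954, -0.3461, 0.192]
ee_rot: [1.0, -0.015, 0.001, 0.001]
force: [1.2, -0.4, -1.2]
finger_gap: 0.0407
finger_force: 31.5
```

```bash
python3 chk.py roll_blue
```

```text
t 50.175 tcp [ 0.4954 -0.3461  0.192 ] rot [ 9.999e-01 -1.470e-02  6.000e-04  7.000e-04] gap 0.04073529118652067 F [ 1.2 -0.4 -1.2] ff 31.467454433441162
yaw slope 0.0294
scene 4 roll [ 0.5007 -0.3403  0.1784] tcp [ 0.4957 -0.3463  0.1924] diff [ 0.005  0.006 -0.014] sd [0.0004 0.001  0.0014]
top 5 roll [ 0.5017 -0.3366  0.1689] tcp [ 0.4952 -0.3455  0.1902] diff [ 0.0066  0.0089 -0.0213] sd [0.001  0.0018 0.0005]
```

>>> step_arm --deltas '[{"linear":[-0.003,-0.002,0.03],"twist":[0,0,0]},{"linear":[0,0,0.03],"twist":[0,0,0]},{"linear":[0,0,0.02],"twist":[0,0,0]},{"linear":[0,0,0],"twist":[0,0,0]},{"linear":[0,0,0],"twist":[0,0,0]}]'

```text
t: 51.8
tcp_pos: [0.4931, -0.3442, 0.1114]
ee_rot: [1.0, -0.015, 0.001, 0.001]
force: [0.4, -0.4, -1.6]
finger_gap: 0.0407
finger_force: 31.5
```

>>> step_arm --deltas '[{"linear":[0,0,0.01],"twist":[0,0,0]},{"linear":[0,0,0.01],"twist":[0,0,0]},{"linear":[0,0,0.006],"twist":[0,0,0]},{"linear":[0,0,0],"twist":[0,0,0]},{"linear":[0,0,0],"twist":[0,0,0]}]'

```text
t: 52.42
tcp_pos: [0.4923, -0.3435, 0.0843]
ee_rot: [1.0, -0.015, 0.0, 0.0]
force: [0.2, -0.2, -1.6]
finger_gap: 0.0406
finger_force: 31.5
```

```bash
python3 chk.py roll_blue
```

```text
t 52.425 tcp [ 0.4923 -0.3435  0.0843] rot [ 9.999e-01 -1.460e-02  1.000e-04  0.000e+00] gap 0.04062830401035143 F [ 0.2 -0.2 -1.6] ff 31.477866768836975
yaw slope 0.0292
scene 5 roll [ 0.4962 -0.3392  0.0687] tcp [ 0.4924 -0.3436  0.0846] diff [ 0.0037  0.0044 -0.0159] sd [0.001  0.0012 0.0011]
top 5 roll [ 0.4978 -0.3333  0.0625] tcp [ 0.4922 -0.3435  0.0843] diff [ 0.0056  0.0101 -0.0218] sd [0.001  0.0013 0.0009]
```

>>> step_arm --deltas '[{"linear":[0.0005,0,0.0055],"twist":[0,0,0]},{"linear":[0,0,0],"twist":[0,0,0]},{"linear":[0,0,0],"twist":[0,0,0]}]'

```text
t: 53.8
tcp_pos: [0.4926, -0.3434, 0.0785]
ee_rot: [1.0, -0.015, -0.0, -0.0]
force: [0.1, -1.4, -2.2]
finger_gap: 0.0409
finger_force: 31.5
```

>>> step_arm --deltas '[{"linear":[0,0,0],"twist":[0,0,0]},{"linear":[0,0,0],"twist":[0,0,0]},{"linear":[0,0,0],"twist":[0,0,0]},{"linear":[0,0,0],"twist":[0,0,0]}]' --hand 45

```text
t: 54.3
tcp_pos: [0.4931, -0.3438, 0.0794]
ee_rot: [1.0, -0.015, 0.0, 0.0]
force: [0.2, -0.3, -0.7]
finger_gap: 0.0699
finger_force: 0.0
```

```bash
python3 chk.py roll_blue
```

```text
t 54.3 tcp [ 0.4931 -0.3438  0.0794] rot [ 9.999e-01 -1.460e-02  4.000e-04  3.000e-04] gap 0.06986658966876019 F [ 0.2 -0.3 -0.7] ff 0.0
yaw slope 0.0292
scene 4 roll [ 0.4965 -0.3483  0.0648] tcp [ 0.4928 -0.3436  0.079 ] diff [ 0.0036 -0.0047 -0.0142] sd [0.0005 0.0011 0.0009]
top 5 roll [ 0.4984 -0.3322  0.0687] tcp [ 0.4927 -0.3435  0.0788] diff [ 0.0057  0.0113 -0.01  ] sd [0.0016 0.0267 0.0127]
```

>>> step_arm --deltas '[{"linear":[0,0,-0.03],"twist":[0,0,0]},{"linear":[0,0,-0.05],"twist":[0,0,0]},{"linear":[0,0,-0.06],"twist":[0,0,0]},{"linear":[0,0,-0.05],"twist":[0,0,-0.029]},{"linear":[-0.05,-0.02,0],"twist":[0,0,0]},{"linear":[-0.045,-0.04,0],"twist":[0,0,0]},{"linear":[0,-0.06,0],"twist":[0,0,0]},{"linear":[0,-0.06,0],"twist":[0,0,0]},{"linear":[0,-0.06,0],"twist":[0,0,0]},{"linear":[0,-0.06,0],"twist":[0,0,0]}]'

```text
t: 56.55
tcp_pos: [0.3975, -0.0418, 0.2691]
ee_rot: [1.0, -0.001, 0.001, 0.0]
force: [0.8, 0.7, -0.0]
finger_gap: 0.0705
finger_force: 0.0
```

```bash
python3 - <<'E'
from h import *
st()
for c in("scene","top"):
  Q={}
  for _ in range(4):
    im=eyes.get_image(c)
    for n in("roll_blue","roll_red","roll_green"):
      for d in eyes.spot_point(c,n)[:1]: Q.setdefault(n,[]).append(cam2w(c,d["at"]))
  for n in Q: print(c,n,np.median(Q[n],0).round(4),len(Q[n]))
  box=(230,190,320,260) if c=="scene" else (245,170,310,255)
  a=im[box[1]:box[3],box[0]:box[2]]; a=cv2.resize(a,(int(a.shape[1]*480/a.shape[0]*1),480),interpolation=cv2.INTER_CUBIC)
  A=a if c=="scene" else np.hstack([A[:,:430],a[:,:370]])
cv2.imwrite("pics/b1.png",A[:,:,::-1]); print(A.shape)
E
```

```text
t 56.55 tcp [ 0.3975 -0.0418  0.2691] rot [ 1.e+00 -6.e-04  8.e-04  1.e-04] gap 0.07047838386239255 F [ 0.8  0.7 -0. ] ff 0.0
scene roll_blue [ 0.4955 -0.3473  0.068 ] 4
scene roll_red [ 0.6132 -0.3284  0.063 ] 3
scene roll_green [0.4956 0.3099 0.0298] 4
top roll_blue [ 0.4992 -0.3456  0.0609] 4
top roll_red [ 0.6106 -0.3312  0.0653] 4
top roll_green [0.4917 0.3122 0.0267] 4
(480, 797, 3)
```

View pics/b1.png

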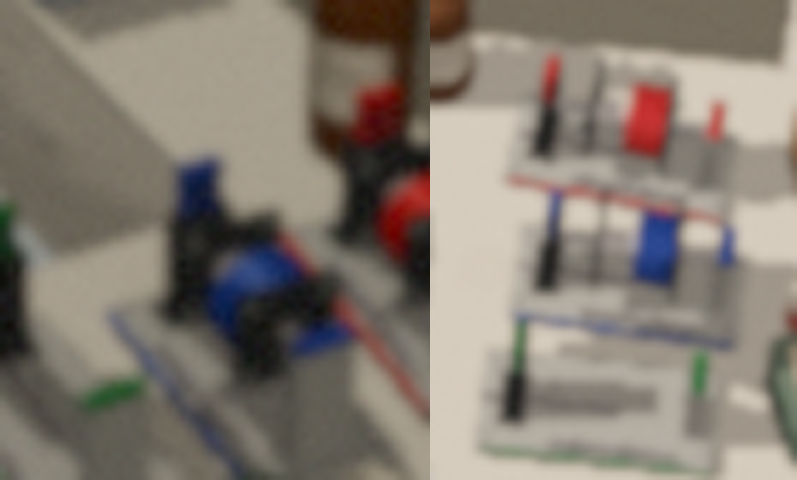

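>>> step_arm --deltas '[{"linear":[0,-0.06,0],"twist":[0,0,0]},{"linear":[0,-0.06,0],"twist":[0,0,0]},{"linear":[0,-0.06,0],"twist":[0,0,0]},{"linear":[0.03,-0.052,0],"twist":[0,0,0]},{"linear":[0.03,-0.05,0],"twist":[0,0,0]},{"linear":[0.02,-0.04,0],"twist":[0,0,0]},{"linear":[0.016,-0.03,0.02],"twist":[0,0,0.108]},{"linear":[0,0,0.05],"twist":[0,0,0]},{"linear":[0,0,0.05],"twist":[0,0,0]},{"linear":[0,0,0],"twist":[0,0,0]}]' --hand 6

```text
t: 59.4
tcp_pos: [0.4898, 0.3067, 0.1434]
ee_rot: [0.999, -0.054, -0.005, 0.003]
force: [-0.4, -0.0, 0.5]
finger_gap: 0.0836
finger_force: 0.0
```

```bash
python3 - <<'E'
from h import *
s=st(); m=R.from_quat(s["ee_rot"]).as_matrix(); print(m[0,1])
for _ in range(3):
  eyes.get_image("scene")
  for d in eyes.spot_point("scene","roll_green")[:2]: print(round(d["score"],2),cam2w("scene",d["at"]).round(4))
E
```

```text
t 59.4 tcp [0.4898 0.3067 0.1434] rot [ 0.9985 -0.054  -0.0053  0.0028] gap 0.08363862591553496 F [-0.4 -0.   0.5] ff 0.0
-0.10776170097912312
0.49 [0.4963 0.3097 0.033 ]
0.81 [0.4972 0.31   0.0326]
0.68 [ 0.4978 -0.3454 -0.0025]
0.65 [0.4963 0.3089 0.0323]
```

>>> step_arm --deltas '[{"linear":[0.001,-0.001,0.04],"twist":[0,0,0]},{"linear":[0,0,0.035],"twist":[0,0,0]},{"linear":[0,0,0.018],"twist":[0,0,0]},{"linear":[0,0,0.014],"twist":[0,0,0]},{"linear":[0,0,0],"twist":[0,0,0]},{"linear":[0,0,0],"twist":[0,0,0]}]'

```text
t: 60.45
tcp_pos: [0.4961, 0.3099, 0.0431]
ee_rot: [0.999, -0.054, 0.001, -0.001]
force: [0.4, 0.4, 0.1]
finger_gap: 0.0835
finger_force: 0.0
```

>>> step_arm --deltas '[{"linear":[0,0,0],"twist":[0,0,0]},{"linear":[0,0,0],"twist":[0,0,0]},{"linear":[0,0,0],"twist":[0,0,0]},{"linear":[0,0,0],"twist":[0,0,0]},{"linear":[0,0,0],"twist":[0,0,0]},{"linear":[0,0,0],"twist":[0,0,0]}]' --hand 255 --squeeze 30

```text
t: 61.2
tcp_pos: [0.4985, 0.3112, 0.0467]
ee_rot: [0.999, -0.054, 0.003, -0.002]
force: [-2.8, -0.1, 13.8]
finger_gap: 0.041
finger_force: 31.4
```

>>> step_arm --deltas '[{"linear":[0,0,-0.03],"twist":[0,0,0]},{"linear":[0,0,-0.05],"twist":[0,0,0]},{"linear":[0,0,-0.06],"twist":[0,0,0]},{"linear":[0,0,-0.06],"twist":[0,0,0]},{"linear":[0,0,-0.025],"twist":[0,0,-0.108]},{"linear":[-0.05,0.01,0],"twist":[0,0,0]},{"linear":[-0.05,0.03,0],"twist":[0,0,0]},{"linear":[-0.01,0.05,0],"twist":[0,0,0]},{"linear":[0,0.059,0],"twist":[0,0,0]},{"linear":[0,0.059,0],"twist":[0,0,0]}]'

```text
t: 62.45
tcp_pos: [0.3841, 0.1001, 0.2668]
ee_rot: [1.0, 0.001, 0.001, 0.0]
force: [1.8, -0.6, -1.4]
finger_gap: 0.0409
finger_force: 31.8
```

>>> step_arm --deltas '[{"linear":[0,0.059,0],"twist":[0,0,0]},{"linear":[0,0.059,0],"twist":[0,0,0]},{"linear":[0,0.059,0],"twist":[0,0,0]},{"linear":[0,0.059,0],"twist":[0,0,0]},{"linear":[0,0.059,0],"twist":[0,0,0]},{"linear":[0,0.059,0],"twist":[0,0,0]},{"linear":[0,0.059,0],"twist":[0,0,-0.005]},{"linear":[0,0.02,0.03],"twist":[0,0,0]},{"linear":[0,0,0.045],"twist":[0,0,0]},{"linear":[0,0,0],"twist":[0,0,0]}]'

```text
t: 63.7
tcp_pos: [0.3819, -0.3286, 0.1872]
ee_rot: [1.0, 0.002, -0.004, -0.004]
force: [-0.5, -0.1, -1.8]
finger_gap: 0.0408
finger_force: 31.9
```

```bash
python3 chk.py roll_green
```

```text
t 63.7 tcp [ 0.3819 -0.3286  0.1872] rot [ 1.      0.002  -0.0037 -0.0043] gap 0.04082976292974179 F [-0.5 -0.1 -1.8] ff 31.855380535125732
yaw slope -0.004
scene 5 roll [ 0.3836 -0.3189  0.1786] tcp [ 0.3854 -0.3318  0.1931] diff [-0.0018  0.0129 -0.0145] sd [0.0029 0.0032 0.0031]
top 5 roll [ 0.3802 -0.3188  0.1709] tcp [ 0.385  -0.3316  0.192 ] diff [-0.0048  0.0128 -0.0211] sd [0.0007 0.0014 0.0008]
```

>>> step_arm --deltas '[{"linear":[0.002,-0.001,0.03],"twist":[0,0,0]},{"linear":[0,0,0.03],"twist":[0,0,0]},{"linear":[0,0,0.02],"twist":[0,0,0]},{"linear":[0,0,0],"twist":[0,0,0]},{"linear":[0,0,0],"twist":[0,0,0]}]'

```text
t: 65.32
tcp_pos: [0.3875, -0.3312, 0.1127]
ee_rot: [1.0, 0.002, 0.0, 0.001]
force: [-0.6, 0.2, -2.8]
finger_gap: 0.0405
finger_force: 31.9
```

>>> step_arm --deltas '[{"linear":[0,0,0.01],"twist":[0,0,0]},{"linear":[0,0,0.01],"twist":[0,0,0]},{"linear":[0,0,0.008],"twist":[0,0,0]},{"linear":[0,0,0],"twist":[0,0,0]},{"linear":[0,0,0],"twist":[0,0,0]}]'

```text
t: 65.95
tcp_pos: [0.387, -0.3306, 0.0838]
ee_rot: [1.0, 0.002, 0.0, 0.0]
force: [-0.1, 0.8, -2.6]
finger_gap: 0.0405
finger_force: 31.9
```

```bash
python3 chk.py roll_green
```

```text
t 65.95 tcp [ 0.387  -0.3306  0.0838] rot [1.     0.0024 0.     0.    ] gap 0.04053211066028534 F [-0.1  0.8 -2.6] ff 31.884312629699707
yaw slope -0.0048
scene 5 roll [ 0.3858 -0.3188  0.0706] tcp [ 0.3871 -0.3308  0.0841] diff [-0.0013  0.0119 -0.0135] sd [0.0019 0.0006 0.0012]
top 5 roll [ 0.3817 -0.3185  0.0641] tcp [ 0.3869 -0.3306  0.0838] diff [-0.0053  0.012  -0.0197] sd [0.0016 0.0013 0.0021]
```

>>> step_arm --deltas '[{"linear":[0.0005,0,0.0055],"twist":[0,0,0]},{"linear":[0,0,0],"twist":[0,0,0]},{"linear":[0,0,0],"twist":[0,0,0]}]'

```text
t: 67.32
tcp_pos: [0.3873, -0.3304, 0.0781]
ee_rot: [1.0, 0.002, -0.0, -0.0]
force: [0.7, 0.1, -2.4]
finger_gap: 0.0407
finger_force: 31.9
```

>>> step_arm --deltas '[{"linear":[0,0,0],"twist":[0,0,0]},{"linear":[0,0,0],"twist":[0,0,0]},{"linear":[0,0,0],"twist":[0,0,0]},{"linear":[0,0,0],"twist":[0,0,0]}]' --hand 45

```text
t: 67.82
tcp_pos: [0.3877, -0.3309, 0.0787]
ee_rot: [1.0, 0.002, 0.0, 0.0]
force: [-1.6, 0.6, -0.0]
finger_gap: 0.0702
finger_force: 0.0
```

>>> step_arm --deltas '[{"linear":[0,0,-0.03],"twist":[0,0,0]},{"linear":[0,0,-0.05],"twist":[0,0,0]},{"linear":[0,0,-0.06],"twist":[0,0,0]},{"linear":[0,0,-0.05],"twist":[0,0,0]},{"linear":[0,-0.04,0],"twist":[0,0,0]},{"linear":[0,-0.06,0],"twist":[0,0,0]},{"linear":[0,-0.06,0],"twist":[0,0,0]},{"linear":[0,-0.06,0],"twist":[0,0,0]},{"linear":[0,-0.06,0],"twist":[0,0,0]},{"linear":[0,0,0],"twist":[0,0,0]}]'

```text
t: 69.08
tcp_pos: [0.3858, -0.047, 0.2685]
ee_rot: [1.0, 0.006, 0.0, -0.0]
force: [-0.5, -0.2, 0.1]
finger_gap: 0.0705
finger_force: 0.0
```

```bash
python3 - <<'E'
from h import *
st()
for c in("scene","top"):
  Q={}
  for _ in range(4):
    im=eyes.get_image(c)
    for n in("roll_blue","roll_red","roll_green","spent","red_grip","blue_grip","green_grip"):
      for d in eyes.spot_point(c,n)[:1]: Q.setdefault(n,[]).append(cam2w(c,d["at"]))
  for n in Q: print(c,n,np.median(Q[n],0).round(4),len(Q[n]))
  box=(220,190,310,275) if c=="scene" else (245,170,310,255)
  a=im[box[1]:box[3],box[0]:box[2]]; a=cv2.resize(a,(int(a.shape[1]*480/a.shape[0]*1),480),interpolation=cv2.INTER_CUBIC)
  A=a if c=="scene" else np.hstack([A[:,:430],a[:,:370]])
cv2.imwrite("pics/b2.png",A[:,:,::-1]); print(A.shape)
E
```

```text
t 69.075 tcp [ 0.3858 -0.047   0.2685] rot [ 1.0e+00  6.2e-03  5.0e-04 -4.0e-04] gap 0.07050576963468891 F [-0.5 -0.2  0.1] ff 0.0
scene roll_blue [ 0.4963 -0.3475  0.0668] 4
scene roll_red [ 0.6103 -0.3274  0.0637] 4
scene roll_green [ 0.3876 -0.3286  0.0676] 4
scene spent [0.6381 0.1365 0.0359] 4
scene red_grip [ 0.6193 -0.2655  0.0958] 4
scene blue_grip [ 0.4959 -0.2803  0.1017] 4
scene green_grip [ 0.4308 -0.6941  0.0961] 4
top roll_blue [ 0.4989 -0.3446  0.0621] 4
top roll_red [ 0.6091 -0.3304  0.0629] 4
top roll_green [ 0.3824 -0.329   0.0611] 4
top red_grip [ 0.6171 -0.265   0.0982] 4
top blue_grip [ 0.4972 -0.2764  0.0962] 4
top green_grip [ 0.3831 -0.3015  0.0947] 4
(480, 797, 3)
```

View pics/b2.png

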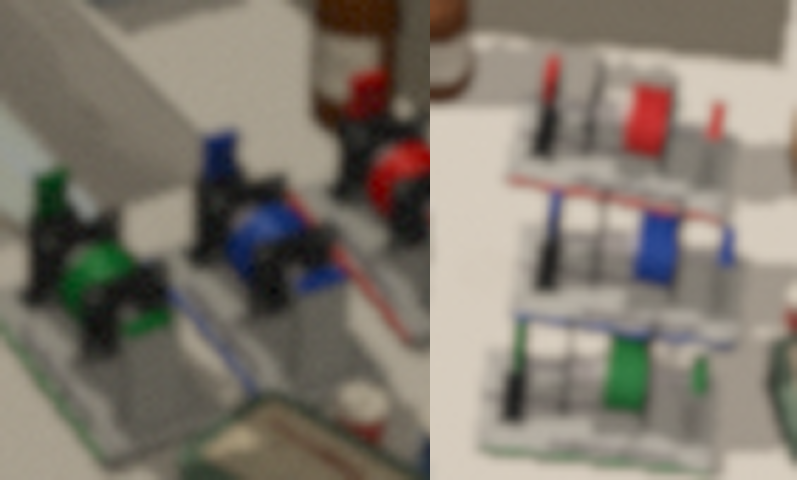

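The picture shows all three rolls seated level between their uprights, with the grips out at the wide end (top view: red (650,120), blue (657,240), green (628,370)). The spent spindle reads inside the bin.

```bash
python3 -c "
from rig import order; print(order.hand_in())"
```

```text
the job is handed in; nothing more can be done
None
```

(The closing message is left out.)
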